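# Clear the vial reject hopper, check it by weight and log the discard tray

### The arm

A 7-joint arm with a two-finger parallel gripper is mounted at the origin on the work surface. World frame = base frame: x ahead of the robot, y to its left, z up, the work surface at z = 0. Lengths are in m, angles in rad, forces in N, time in s.
With the tool pointing down it reaches from about 0.425 to 0.925 m from the base axis. Payload 6.8 kg.
Tool frame: the origin (TCP) lies at the very end of the fingers, on their centre line; the grasp point (between the pads) lies 19 mm behind it; z points along the fingers, x is the direction in which the jaws open and shut, and the axes are right-handed (so a half turn about z gives the same grasp; the last joint's range is limited). The gripper opens to 85 mm and grips with 20 to 120 N. Pads are 22 mm wide; open, the fingers measure 114 mm over their backs; the gripper's body (76 mm by 85 mm) begins 54 mm behind the grasp point. The pads swing forward as they close: fully open they stand 13 mm farther back than shut.
Start: joints at [0.996, 0.477, 0.022, 1.555, -0.011, 1.109, -0.083], TCP at [0.304, -0.603, 0.231] pointing down, gripper open.
Joint ranges: [-2.96, 2.96], [-0.34, 2.1], [-1.41, 1.46], [0.24, 2.44], [-1.37, 4.51], [0.17, 1.92], [-2.96, 2.96]. Speed limits (rad/s): [2.39, 2.39, 3.14, 3.14, 3.14, 3.14, 3.14].

### API

Orientations are given as a rotation vector (axis times angle).
In Python, from bench import get_obs, imaging, hand_in gives the robot as it stands.
- The arm moves only by the tool send_rows, never from a script. Its argument "motion" is a list of rows, each an object with "dp": the shift along the world's x, y, z in m, a list of three; "rot": the turn, a rotation vector about the world's x, y, z in rad, a list of three; "grip": the finger opening in m, from 0 to 0.0854. In form: [{"dp": [dx, dy, dz], "rot": [ax, ay, az], "grip": grip}, ...]. A call has 1 to 20 rows; each row shifts and turns the pose as measured when the row begins; what a row does not reach is not made up. A row lasts 1/8 s, in which the tool goes at most 62.5 mm and 10.7 degrees, less where a joint would pass 70% of its speed; a pose out of reach is approached as far as the arm can. A call is refused whole if a number of a shift passes 0.0625 or a number of a turn 0.188, either way. A call with a gripper value outside its range is refused whole. The fingers move at their own pace and stop on an object; "grip_force" is the grip in N (left out, the last holds). Time passes only in rows, so rows that do not move let the fingers close. It gives the time, the measured TCP pose, the force and the opening at its end, in the units of the state.
- get_obs(): the state, without advancing time (a new reading comes with each control period).
- imaging.grab_frame(name): name is "scene" or "top"; returns a dict with "img" (400x640x3 uint8, red, green, blue), "fx", "fy", "cx", "cy" (pixels), "R" (3x3) and "t" (3): a world point X has camera coordinates R X + t. Camera axes: x right, y down, z forward; pixel columns grow to the right and rows downward; lengths in m; the calibration is good to about 2 mm. A picture is of the moment at which its call begins. There is no depth.
- hand_in(): hands the job in, once; it reports no verdict.
The state is a dict: "clock": time; "joints": joint angles; "qvel": joint speeds; "tau": joint torques, N m; "tcp_pos": TCP position; "orientation": TCP orientation; "contact_force": force on the tool from outside, world axes, zero at the start; "moment": the same for the moment, N m; "grip_width": finger opening in m.
Only numpy, scipy, OpenCV 4.12 (cv2) and the standard library are available. Lean on these libraries where they do the work, as an engineer would, in place of code of your own. Each camera call takes 0.05 s, during which the arm holds its last target. There are 200 camera calls.

### The job

Tip the spent vials out of the steel reject hopper into the grey discard tray, pouring from close above it because they are glass; after each tipping heft the hopper, held level, still and well clear of everything for a couple of seconds, to feel whether any vial is left, tip again until it is empty, and stand it back on its dock plate. Gather every loose fitting lying on the bench (union, cap nut, clamp bar, plug: whichever are there) into the same tray, then hold the scanner steady on the middle of the tray's barcode label for a couple of seconds and lay it back level and centred along its rest, as it lay before. Leave the jar, beaker, spanner and pen alone.

Things in the scene. Friction and masses are not known exactly. Their poses are not given: they have to be found in the camera images.
- hopper: Reject hopper: loose sheet-steel scoop box, 120 (x) x 108 (y) x 76 mm tall, walls 4 mm, exactly 0.220 kg empty. Origin: centre of its underside, z up. The mouth is at its -x end; the first 30 mm there are open above, the rest is roofed, so its contents are hard to see. Starts standing on the dock with 2 to 4 vials lying in it side by side, pointing at the mouth.
- hopper_mouth (a point): Middle of the pouring edge, at (-60, -26, 10) mm in the hopper's frame, same axes. Only the -y half of the front is open, 49 mm wide: about two vials pass at a tipping, and those behind the closed half stay in. The front of the inner floor slopes 8 degrees to the -y wall, so once the hopper is level again they roll over to the opening. Pitch it mouth-down by 50 to 60 degrees.
- hopper_post (a point): Top centre of the hopper's grip post, at (5, 0, 112) mm in the hopper's frame: a black square post, 24 x 24 mm and 36 mm tall, standing on the roof (z = 76 to 112 mm).
- dock: Fixed dark steel plate lying on the bench, 150 x 140 x 10 mm, where the hopper stands (at the start to one side of the tray, left or right). Origin: centre of its underside.
- tray: Discard tray: fixed grey open plastic tray, 180 (x) x 230 (y) x 50 mm tall, walls and floor 5 mm. Origin: centre of its underside. A flat flange at rim height sticks out from the middle of its far (+x) side and carries the label.
- label (a point): Centre of the barcode label, white with black bars, 36 x 60 mm, lying flat and face up on the tray's flange at (112, 0, 50) mm in the tray's frame.
- rest: Fixed scanner rest: black foot 130 x 90 mm with a narrow upright block, 80 (x) x 26 (y) mm, whose flat rubber top is at z = 72 mm; the block's centre is at x = -10 mm. Origin: underside of the foot, on the bench. It stands on the side of the tray away from the dock.
- scanner: Loose barcode scanner, 0.16 kg: white handle along x, 125 x 32 (y) x 34 mm tall, from x = -75 to +50 mm; grey head, 46 mm wide, at the +x end, bent 45 degrees down to 24 mm below the handle's underside. Origin: on that underside, z up; balance point near x = +10 mm. Starts lying on the rest, origin above the rest's x = -12 mm, head overhanging to +x. Always on: no trigger.
- window (a point): Centre of the scanner's black window, at (90, 0, -12) mm in the scanner's frame. Its x axis is the beam: from the scanner's +x turned 45 degrees down when the handle is level. It reads a label lying on the beam 40 to 160 mm ahead of the window.
- vial0: Sealed glass sample vial with an aluminium cap, cylinder 22 mm in diameter and 46 mm long, about 40 g. Origin: its middle; the y axis is its length. Starts lying in the hopper; absent in some starts.
- vial1: Sealed glass sample vial with an aluminium cap, cylinder 22 mm in diameter and 46 mm long, about 40 g. Origin: its middle; the y axis is its length. Starts lying in the hopper; absent in some starts.
- vial2: Sealed glass sample vial with an aluminium cap, cylinder 22 mm in diameter and 46 mm long, about 40 g. Origin: its middle; the y axis is its length. Starts lying in the hopper; absent in some starts.
- vial3: Sealed glass sample vial with an aluminium cap, cylinder 22 mm in diameter and 46 mm long, about 40 g. Origin: its middle; the y axis is its length. Starts lying in the hopper; absent in some starts.
- union: Loose brass tube union lying on the bench: round bar 13 mm thick, 46 mm long along x, with a block 16 (x) x 18 x 18 mm at its middle, 50 g. Origin: under its middle, z up. May be absent.
- knurl: Loose steel cap nut standing on the bench: disc 28 mm in diameter, 14 mm tall, with a 16 mm boss to 20 mm height, 45 g. Origin: centre of underside. May be absent.
- clamp: Loose aluminium clamp bar lying flat: 56 (x) x 18 (y) x 12 mm, with a small 12 mm button on top near its +x end to 18 mm height, 40 g. Origin: centre of underside. May be absent.
- plug: Loose steel blanking plug standing head-down: six-sided head 26 mm wide and 10 mm tall, with a 12 mm round stem up to 28 mm height, 40 g. Origin: centre of underside. May be absent.
- reagent: Bystander: amber jar, 60 mm wide, 52 mm tall. Origin: centre of underside.
- beaker: Bystander: glass beaker, 60 mm wide, 52 mm tall. Origin: centre of underside.
- spanner: Bystander: spanner lying on the bench, 140 mm long along x. Origin under its middle.
- marker: Bystander: square pen, 120 x 13 x 13 mm. Origin: under its middle.
There are look-alikes about, which are no part of the job. There is more than one size of the scanner; the job needs the middle-sized. Several things have the shape of the hopper; the one meant has the colours described above.

How it is judged:
On the way, in this order (a step that is already met when the one before it is completed fails the run):
1. the hopper is tipped, mouth down, over the tray (angle between hopper's own z axis and vertical above 0.6 rad and horizontal distance between hopper_mouth and tray below 0.12 m and height (world z) of hopper above 0.05 m), for 0.2 s.
2. the hopper, with no vial left in it, is hefted: held level, still and off the bench for 1 s (angle between hopper's own z axis and vertical below 0.15 rad and height (world z) of hopper above 0.08 m and linear speed of hopper below 0.03 m/s and contact force between the fingers and hopper above 1 N and z of each of vial0, vial1, vial2, vial3 in the frame of hopper below 0 m), for 1 s.
3. with every vial and fitting in the tray, the scanner is held steady on the label for 1 s (x of vial0 in the frame of tray between -0.0895 and 0.0895 m and y of vial0 in the frame of tray between -0.1145 and 0.1145 m and z of each of vial0, vial1, vial2, vial3, union, knurl, clamp, plug in the frame of tray below 0.05 m and x of vial1 in the frame of tray between -0.0895 and 0.0895 m and y of vial1 in the frame of tray between -0.1145 and 0.1145 m and x of vial2 in the frame of tray between -0.0895 and 0.0895 m and y of vial2 in the frame of tray between -0.1145 and 0.1145 m and x of vial3 in the frame of tray between -0.0895 and 0.0895 m and y of vial3 in the frame of tray between -0.1145 and 0.1145 m and x of union in the frame of tray between -0.0895 and 0.0895 m and y of union in the frame of tray between -0.1145 and 0.1145 m and x of knurl in the frame of tray between -0.0895 and 0.0895 m and y of knurl in the frame of tray between -0.1145 and 0.1145 m and x of clamp in the frame of tray between -0.0895 and 0.0895 m and y of clamp in the frame of tray between -0.1145 and 0.1145 m and x of plug in the frame of tray between -0.0895 and 0.0895 m and y of plug in the frame of tray between -0.1145 and 0.1145 m and x of label in the frame of window between 0.04 and 0.16 m and y of label in the frame of window between -0.02 and 0.02 m and z of label in the frame of window between -0.02 and 0.02 m and linear speed of scanner below 0.03 m/s), for 1 s.
At the end, for the whole second after the job is handed in: All vials and fittings present lie in the tray (origins inside its walls and below its rim); the hopper stands upright on the dock, centres within 30 mm; the scanner lies level on top of its rest (within 15 mm sideways, 28 mm lengthwise of how it lay); all at rest (x of vial0 in the frame of tray between -0.0895 and 0.0895 m and y of vial0 in the frame of tray between -0.1145 and 0.1145 m and z of each of vial0, vial1, vial2, vial3, union, knurl, clamp, plug in the frame of tray below 0.05 m and x of vial1 in the frame of tray between -0.0895 and 0.0895 m and y of vial1 in the frame of tray between -0.1145 and 0.1145 m and x of vial2 in the frame of tray between -0.0895 and 0.0895 m and y of vial2 in the frame of tray between -0.1145 and 0.1145 m and x of vial3 in the frame of tray between -0.0895 and 0.0895 m and y of vial3 in the frame of tray between -0.1145 and 0.1145 m and x of union in the frame of tray between -0.0895 and 0.0895 m and y of union in the frame of tray between -0.1145 and 0.1145 m and x of knurl in the frame of tray between -0.0895 and 0.0895 m and y of knurl in the frame of tray between -0.1145 and 0.1145 m and x of clamp in the frame of tray between -0.0895 and 0.0895 m and y of clamp in the frame of tray between -0.1145 and 0.1145 m and x of plug in the frame of tray between -0.0895 and 0.0895 m and y of plug in the frame of tray between -0.1145 and 0.1145 m and horizontal distance between hopper and dock below 0.03 m and height (world z) of hopper below 0.018 m and angle between hopper's own z axis and vertical below 0.1 rad and x of scanner in the frame of rest between -0.04 and 0.015 m and y of scanner in the frame of rest between -0.015 and 0.015 m and z of scanner in the frame of rest between 0.065 and 0.08 m and angle between scanner's own z axis and vertical below 0.12 rad and linear speed of each of hopper, scanner, vial0, vial1, vial2, vial3, union, knurl, clamp, plug below 0.03 m/s); the robot touches nothing.
It fails at once if a bystander is moved by more than 40 mm or knocked over (distance of any of reagent, beaker, spanner, marker from where it was at the start of the episode above 0.04 m or angle between any of reagent, beaker's own z axis and vertical above 0.6 rad).
It fails at once if a glass vial is dropped or thrown (faster than 2 m/s, a fall of 0.2 m) (linear speed of any of vial0, vial1, vial2, vial3 above 2 m/s).
Of vial0, vial1, vial2, vial3 only 2 to 4 are there at a start; the rules pass over those that are not, and their reading is None.
Of union, knurl, clamp, plug only 2 to 4 are there at a start; the rules pass over those that are not, and their reading is None.
At some moment in a run one of union, knurl, clamp, plug may be knocked a few centimetres aside while the robot is not near it.
It also fails if it takes over 210 s, if anything falls off the work surface, if the arm or the gripper's body presses on something with over 40 N, if the wrist force passes 120 N, or if a joint passes its speed limit or range.

## Working session

There is one attempt and no reset: what is moved stays moved. The work goes in short steps, Python scripts to look and compute and a tool call to move; the robot and the scene stay as the last step left them, time stands still between calls to the robot, and variables do not carry over. Pictures are saved under pics/ and viewed, about 12 in all and at most 16, crops included, and the job is handed in when it is done.

Besides the shell and the picture viewer there is one more tool, called after "Emit:" as name(argument=value, ...) on one line, values as JSON. send_rows: Moves the arm, as the interface text tells. Its arguments: {"type":"object","properties":{"motion":{"type":"array","items":{"type":"object","properties":{"dp":{"type":"array","items":{"type":"number"}},"rot":{"type":"array","items":{"type":"number"}},"grip":{"type":"number"}}}},"grip_force":{"type":"number"}},"required":["motion"]}

```bash
ls; mkdir -p pics; cat > h.py <<'E'
import numpy as np,cv2
from bench import get_obs,imaging
def grab(n,save=None):
    f=imaging.grab_frame(n)
    if save: cv2.imwrite('pics/'+save,f['img'][:,:,::-1])
    return f
def ray(f,u,v,z):
    R=np.array(f['R']);t=np.array(f['t']);d=R.T@np.array([(u-f['cx'])/f['fx'],(v-f['cy'])/f['fy'],1]);c=-R.T@t
    return c+d*(z-c[2])/d[2]
def proj(f,X):
    p=np.array(f['R'])@np.array(X)+np.array(f['t']);return f['fx']*p[0]/p[2]+f['cx'],f['fy']*p[1]/p[2]+f['cy']
E
python3 - <<'E'
from h import *
for n in('top','scene'):
    f=grab(n,n+'0.png');print(n,f['fx'],f['cx'],f['cy'],np.round(f['R'],3).tolist(),np.round(f['t'],3).tolist(), (-np.array(f['R']).T@f['t']).round(3))
print(get_obs())
E
```

```text
pics
top 423.3094113284942 319.9027888242749 195.52282905144622 [[0.027, -1.0, 0.012], [-0.988, -0.028, -0.149], [0.15, -0.008, -0.989]] [-0.136, 0.46, 1.302] [ 0.264 -0.113  1.357]
scene 416.21956165936774 324.9095665947117 192.8287847789364 [[0.08, 0.997, 0.014], [0.731, -0.049, -0.68], [-0.678, 0.064, -0.733]] [0.078, -0.273, 1.94] [ 1.508 -0.217  1.235]
{'clock': 0.1, 'joints': array([ 0.99591587,  0.47768848,  0.02235124,  1.55636589, -0.01149935,
        1.10929481, -0.08312417]), 'qvel': array([ 2.85078992e-04, -1.45729302e-03,  1.11680903e-03, -2.73399724e-03,
       -7.57160291e-05,  2.67986010e-04,  6.18492222e-04]), 'tau': array([ 4.59991992e-03, -5.97768581e+01,  1.61397178e+00, -2.81956762e+01,
        1.28489966e-02,  5.04431926e-03, -3.96337759e-05]), 'tcp_pos': array([ 0.30350139, -0.60231625,  0.2304369 ]), 'orientation': array([-2.67433547e+00,  1.64706798e+00,  2.27164219e-03]), 'contact_force': array([1.07959903, 0.17106427, 0.4342858 ]), 'moment': array([-0.01883796, -0.01659963, -0.02416058]), 'grip_width': 0.08509620743601201}
```

View pics/top0.png

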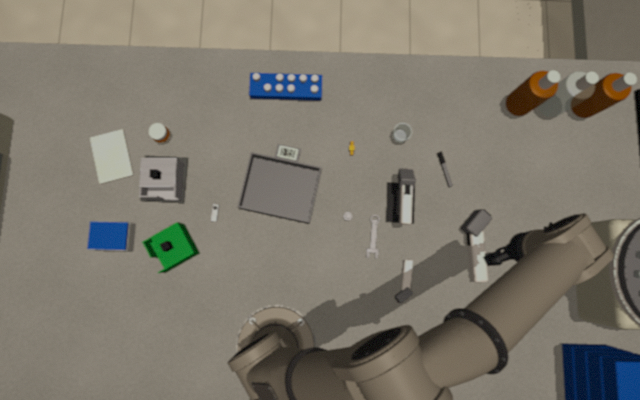

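View pics/scene0.png

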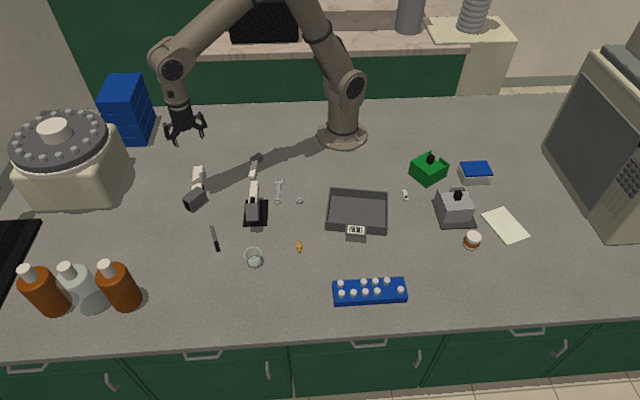

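The top view shows the steel hopper on its dock at (158,178), the tray at (280,188) with its label at (288,153), and the scanner on its rest at (405,195). Fittings are the union at (352,148), the nut at (348,216) and the clamp at (214,212). The bystanders are the jar (158,133), beaker (401,133), spanner (373,237) and pen (444,168).

```bash
python3 - <<'E'
from h import *
f=grab('top');im=f['img'][:,:,::-1]
a=cv2.resize(im[115:295,128:208],None,fx=5,fy=5,interpolation=2)[:600]
b=cv2.resize(im[115:295,330:420],None,fx=4.4,fy=4.4,interpolation=2)[:600]
b=b[:600];a=a[:600]
cv2.imwrite('pics/crop0.png',np.hstack([a,b]))
def P(n,u,v,z):print(n,ray(f,u,v,z).round(4))
P('label',288,153,.05);P('union',352,148,.009);P('knurl',348,216,.014);P('clamp',214,212,.006)
P('beaker',401,133,.03)
# tray
g=cv2.cvtColor(im,cv2.COLOR_BGR2GRAY)
hsv=cv2.cvtColor(im,cv2.COLOR_BGR2HSV)
m=((g[140:230,230:330]<100)).astype(np.uint8)
cs=cv2.findContours(m,0,2)[0];c=max(cs,key=cv2.contourArea)
r=cv2.minAreaRect(c);bx=cv2.boxPoints(r)+[230,140];print(r,bx.round(1).tolist())
for p in bx:P('tray',*p,.05)
E
```

```text
label [ 0.5952 -0.018   0.05  ]
union [ 0.6287 -0.2241  0.009 ]
knurl [ 0.4039 -0.2144  0.014 ]
clamp [0.4055 0.2143 0.006 ]
beaker [ 0.678 -0.381  0.03 ]
((49.099998474121094, 48.19999694824219), (72.63674926757812, 57.89986801147461), 12.094757080078125) [[237.5, 208.9], [249.7, 152.3], [320.7, 167.5], [308.5, 224.1]]
tray [0.4126 0.1316 0.05  ]
tray [0.5939 0.1033 0.05  ]
tray [ 0.5513 -0.1228  0.05  ]
tray [ 0.3715 -0.0901  0.05  ]
```

View pics/crop0.png

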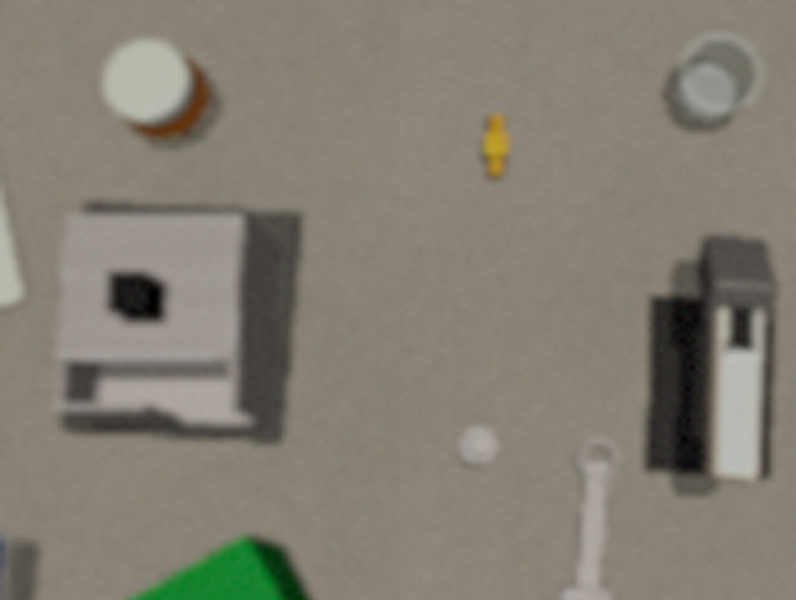

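```bash
python3 - <<'E'
from h import *
f=grab('top')
A=lambda x,y:(x/5+128-.1*4,y/5+115-.4)
B=lambda x,y:((x-400)/4.4+330-.4,y/4.4+115-.4)
def P(n,p,z):
    q=ray(f,*p,z);print(n,q.round(4));return q
P('roofFL',A(68,213),.086);P('roofFR',A(245,213),.086);P('roofNL',A(58,360),.086);P('roofNR',A(229,362),.086)
P('roofedge',A(140,362),.086)
for c in [(110,275),(108,312),(140,275),(163,285)]:P('post',A(*c),.122)
P('dockFL',A(85,203),.01)
P('mouthright',A(252,420),.02)
P('handNearL',B(713,478),.106);P('handNearR',B(758,478),.106);P('handFarL',B(716,303),.106);P('handFarR',B(767,307),.106)
P('headL',B(705,238),.1);P('headR',B(768,242),.1)
P('foot',B(650,298),.0);P('foot',B(648,470),0.0)
P('union1',B(497,117),.007);P('union2',B(495,177),.007);P('unionC',B(496,146),.012)
P('knurl',B(479,445),.014)
P('jar',A(148,82),.052)
# clamp
im=f['img'][195:230,200:230];g=cv2.cvtColor(im,cv2.COLOR_RGB2GRAY)
m=(g>150).astype(np.uint8);c=max(cv2.findContours(m,0,2)[0],key=cv2.contourArea)
r=cv2.minAreaRect(c);bx=cv2.boxPoints(r)+[200,195]
for p in bx:P('clamp',p,.012)
for X in [(.60,.30,.086)]:print(proj(f,X))
cv2.imwrite('pics/cl.png',np.hstack([cv2.resize(im[:,:,::-1],None,fx=12,fy=12)]))
E
```

```text
roofFL [0.5594 0.4281 0.086 ]
roofFR [0.5626 0.3201 0.086 ]
roofNL [0.468 0.426 0.086]
roofNR [0.4698 0.3226 0.086 ]
roofedge [0.4682 0.3764 0.086 ]
post [0.5142 0.3847 0.122 ]
post [0.4918 0.3839 0.122 ]
post [0.5147 0.367  0.122 ]
post [0.509  0.3529 0.122 ]
dockFL [0.584  0.4501 0.01  ]
mouthright [0.4436 0.3277 0.02  ]
handNearL [ 0.3771 -0.3644  0.106 ]
handNearR [ 0.378  -0.3948  0.106 ]
handFarL [ 0.4971 -0.3666  0.106 ]
handFarR [ 0.4954 -0.4016  0.106 ]
headL [ 0.5437 -0.3603  0.1   ]
headR [ 0.5421 -0.4039  0.1   ]
foot [ 0.5192 -0.3391  0.    ]
foot [ 0.3913 -0.338   0.    ]
union1 [ 0.6523 -0.2227  0.007 ]
union2 [ 0.6061 -0.222   0.007 ]
unionC [ 0.6286 -0.2219  0.012 ]
knurl [ 0.4047 -0.213   0.014 ]
jar [0.654  0.3997 0.052 ]
clamp [0.3773 0.2232 0.012 ]
clamp [0.4144 0.221  0.012 ]
clamp [0.4127 0.2033 0.012 ]
clamp [0.3756 0.2055 0.012 ]
(np.float64(184.09073352474482), np.float64(145.56455089719543))
```

View pics/cl.png

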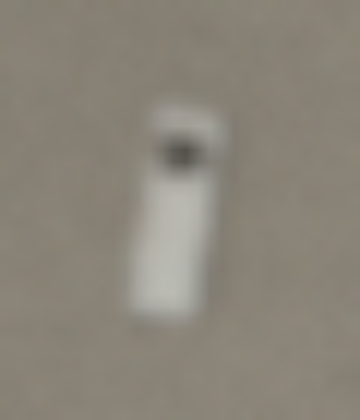

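The hopper's centre is at about (0.501, 0.374) with yaw +0.03, so its post is at (0.505, 0.374). In the crop, the clamp bar runs from (190,105) to (165,318) with its button at the far end. I'll go to the hopper now.

Emit:
send_rows(motion=[{"dp": [0.028,0.052,0.0],"rot": [0,0,0.11],"grip": 0.085},{"dp": [0.028,0.052,0.0],"rot": [0,0,0.11],"grip": 0.085},{"dp": [0.028,0.052,0.0],"rot": [0,0,0.11],"grip": 0.085},{"dp": [0.028,0.052,0.0],"rot": [0,0,0.11],"grip": 0.085},{"dp": [0.028,0.052,0.0],"rot": [0,0,0.11],"grip": 0.085},{"dp": [0.028,0.052,0.0],"rot": [0,0,0.11],"grip": 0.085},{"dp": [0.028,0.052,0.0],"rot": [0,0,0.11],"grip": 0.085},{"dp": [0.028,0.052,0.0],"rot": [0,0,0.11],"grip": 0.085},{"dp": [0.028,0.052,0.0],"rot": [0,0,0.11],"grip": 0.085},{"dp": [0,0.052,0],"rot": [0,0,0.11],"grip": 0.085}])

```text
clock: 1.45
tcp_pos: [0.5579, -0.0704, 0.2301]
orientation: [3.138, 0.033, 0.003]
contact_force: [0.4, 0.1, -0.9]
grip_width: 0.0853
```

Emit:
send_rows(motion=[{"dp": [0,0.052,0.0],"rot": [0,0,0],"grip": 0.085},{"dp": [-0.005,0.052,0.0],"rot": [0,0,0],"grip": 0.085},{"dp": [-0.005,0.052,0.0],"rot": [0,0,0],"grip": 0.085},{"dp": [-0.005,0.052,0.0],"rot": [0,0,0],"grip": 0.085},{"dp": [-0.005,0.052,0.0],"rot": [0,0,0],"grip": 0.085},{"dp": [-0.005,0.052,0.0],"rot": [0,0,0],"grip": 0.085},{"dp": [-0.005,0.04,0.0],"rot": [0,0,0],"grip": 0.085}])

```text
clock: 2.33
tcp_pos: [0.5259, 0.2933, 0.2297]
orientation: [3.138, 0.034, 0.004]
contact_force: [0.9, -1.1, -0.1]
grip_width: 0.085
```

Emit:
send_rows(motion=[{"dp": [-0.01,0.04,0.0],"rot": [0,0,0],"grip": 0.085},{"dp": [-0.011,0.04,0.0],"rot": [0,0,0],"grip": 0.085},{"dp": [0,0.001,-0.04],"rot": [0,0,0],"grip": 0.085},{"dp": [0,0,-0.04],"rot": [0,0,0],"grip": 0.085},{"dp": [0,0,-0.03],"rot": [0,0,0],"grip": 0.085},{"dp": [0,0,-0.02],"rot": [0,0,0],"grip": 0.085}])

```text
clock: 3.08
tcp_pos: [0.5024, 0.3829, 0.0976]
orientation: [-3.14, -0.045, -0.008]
contact_force: [0.4, -0.2, 0.6]
grip_width: 0.0847
```

```bash
python3 - <<'E'
from h import *
f=grab('top','a1.png');g=grab('scene')
cv2.imwrite('pics/a1.png',np.hstack([cv2.resize(f['img'][110:230,100:220,::-1],None,fx=3.3,fy=4),cv2.resize(g['img'][140:260,400:520,::-1],None,fx=3.3,fy=4)]))
o=get_obs();print(o['joints'].round(4),o['tcp_pos'])
E
```

```text
[-0.38    0.6054 -0.5108  1.7498  0.3718  0.8815 -1.0259] [0.50172228 0.38213388 0.09679327]
```

View pics/a1.png

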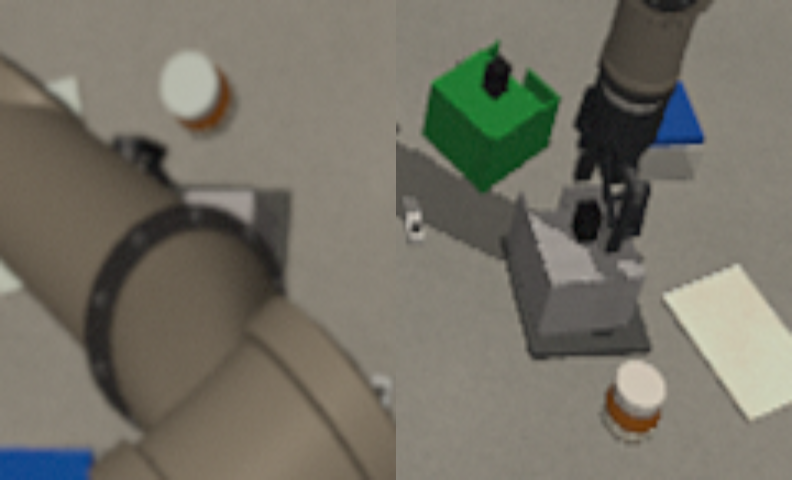

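```bash
python3 - <<'E'
from h import *
g=grab('scene')
q=lambda x,y:((x-396)/3.3+400,y/4+140)
print(ray(g,*q(587,205),.122),ray(g,*q(587,222),.104), 'frontfinger',ray(g,*q(615,240),.1))
for X in [(.505,.374,.122),(.5,.382,.097),(.546,.382,.105),(.561,.320,.086),(.561,.428,.086)]:
    u,v=proj(g,X);print(X,(u-400)*3.3+396,(v-140)*4)
E
```

```text
[0.50413085 0.37079063 0.122     ] [0.50908683 0.37386043 0.104     ] frontfinger [0.52976068 0.40064123 0.1       ]
(0.505, 0.374, 0.122) 590.0374498038739 205.51788068728433
(0.5, 0.382, 0.097) 590.1062801167255 219.47945711306545
(0.546, 0.382, 0.105) 604.3047210972511 250.58959341696232
(0.561, 0.32, 0.086) 549.3035704363679 280.13415460087924
(0.561, 0.428, 0.086) 644.4289181480456 274.0464860185672
```

The scene picture shows the gripper straddling the post but about 10 mm to the +y side (post at crop (587,205)). I'll correct that, then grip and lift.

Emit:
send_rows(motion=[{"dp": [0.003,-0.01,-0.002],"rot": [0,0,0],"grip": 0.085},{"dp": [0,0,0],"rot": [0,0,0],"grip": 0.0},{"dp": [0,0,0],"rot": [0,0,0],"grip": 0.0},{"dp": [0,0,0],"rot": [0,0,0],"grip": 0.0},{"dp": [0,0,0],"rot": [0,0,0],"grip": 0.0},{"dp": [0,0,0],"rot": [0,0,0],"grip": 0.0},{"dp": [0,0,0],"rot": [0,0,0],"grip": 0.0}], grip_force=100)

```text
clock: 4.1
tcp_pos: [0.5077, 0.3736, 0.1005]
orientation: [-3.136, -0.043, -0.016]
contact_force: [-0.1, 0.4, -0.2]
grip_width: 0.0219
```

Emit:
send_rows(motion=[{"dp": [0,0,0.02],"rot": [0,0,0],"grip": 0.0},{"dp": [0,0,0.03],"rot": [0,0,0],"grip": 0.0},{"dp": [0,0,0.04],"rot": [0,0,0],"grip": 0.0},{"dp": [0,0,0.04],"rot": [0,0,0],"grip": 0.0},{"dp": [0,0,0.02],"rot": [0,0,0],"grip": 0.0},{"dp": [0,0,0],"rot": [0,0,0],"grip": 0.0},{"dp": [0,0,0],"rot": [0,0,0],"grip": 0.0},{"dp": [0,0,0],"rot": [0,0,0],"grip": 0.0},{"dp": [0,0,0],"rot": [0,0,0],"grip": 0.0},{"dp": [0,0,0],"rot": [0,0,0],"grip": 0.0},{"dp": [0,0,0],"rot": [0,0,0],"grip": 0.0},{"dp": [0,0,0],"rot": [0,0,0],"grip": 0.0}])

```text
clock: 5.6
tcp_pos: [0.5039, 0.3707, 0.2545]
orientation: [3.141, 0.046, 0.004]
contact_force: [-0.4, 0.0, -2.8]
grip_width: 0.0223
```

```bash
python3 - <<'E'
from h import *
for i in range(6): grab('top');o=get_obs();print(o['contact_force'].round(2),o['moment'].round(3),o['tau'].round(2))
print(o['joints'],o['tcp_pos'])
g=grab('scene');cv2.imwrite('pics/a2.png',cv2.resize(g['img'][100:260,340:540,::-1],None,fx=4,fy=3.7))
E
```

```text
[ 0.55  0.18 -3.94] [-0.012  0.071  0.043] [-2.000e-02 -5.597e+01 -6.580e+00 -2.963e+01  5.000e-02 -4.000e-02
 -0.000e+00]
[-0.04  0.49 -4.19] [-0.034  0.074 -0.034] [-1.000e-02 -5.578e+01 -6.540e+00 -2.953e+01  5.000e-02 -3.000e-02
 -0.000e+00]
[-0.98 -0.35 -4.55] [0.059 0.017 0.033] [ 0.000e+00 -5.575e+01 -6.530e+00 -2.951e+01  5.000e-02 -3.000e-02
  0.000e+00]
[ 0.22  0.16 -4.68] [-0.04   0.026 -0.023] [ 0.000e+00 -5.577e+01 -6.530e+00 -2.952e+01  5.000e-02 -3.000e-02
 -0.000e+00]
[-0.17 -0.01 -3.58] [0.004 0.029 0.015] [ 0.000e+00 -5.579e+01 -6.530e+00 -2.953e+01  5.000e-02 -3.000e-02
  0.000e+00]
[-0.71  0.02 -4.51] [ 0.015  0.058 -0.034] [ 0.000e+00 -5.580e+01 -6.540e+00 -2.954e+01  5.000e-02 -3.000e-02
 -0.000e+00]
[-0.31148316  0.43398092 -0.57310313  1.62454595  0.25388586  1.15606247
 -0.91576852] [0.5039355  0.37072177 0.25474504]
```

View pics/a2.png

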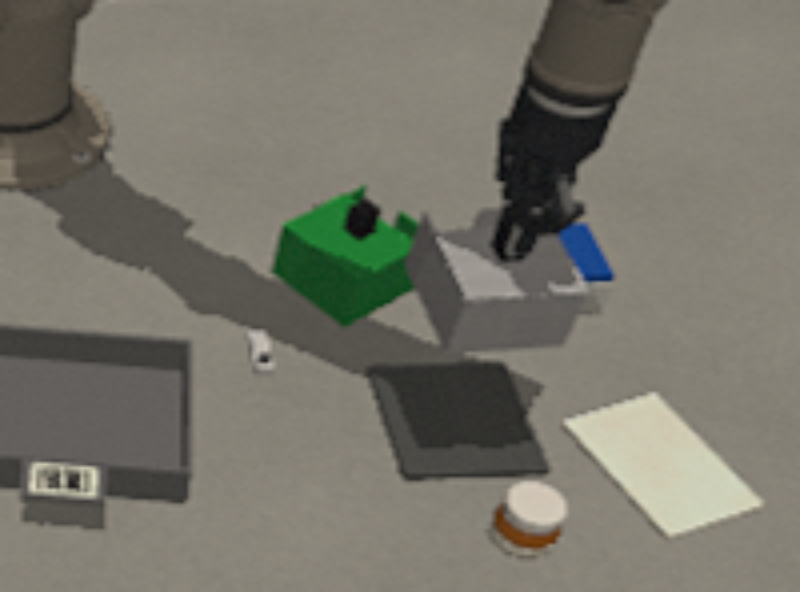

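The hopper is held level and clear of the dock. The load reads about 4.2 N against 2.16 N empty, so several vials are inside. I'll fit simple arm kinematics to check whether the pour tilt is reachable.

```bash
cat > kin.py <<'E'
import numpy as np,itertools,json
from scipy.optimize import least_squares
from scipy.spatial.transform import Rotation as Ro
D=[([.99591587,.47768848,.02235124,1.55636589,-.01149935,1.10929481,-.08312417],[.30350139,-.60231625,.2304369],[-2.67433547,1.64706798,.00227]),
([-0.38,0.6054,-0.5108,1.7498,0.3718,0.8815,-1.0259],[.50172228,.38213388,.09679327],[-3.14,-.045,-.008]),
([-0.31148316,0.43398092,-0.57310313,1.62454595,0.25388586,1.15606247,-0.91576852],[.5039355,.37072177,.25474504],[3.141,.046,.004])]
def fk(q,p,s):
    h,a,b,c,ea,eb,ew,y1,y2,phi,ps=p
    R=Ro.from_euler('z',s[0]*q[0]+phi);x=np.array([0,0,h])
    R=R*Ro.from_euler('y',q[1])*Ro.from_euler('z',s[1]*q[2]);x=x+R.apply([ea,y1,a])
    R=R*Ro.from_euler('y',q[3]);x=x+R.apply([eb,y2,b])
    R=R*Ro.from_euler('z',s[2]*q[4])*Ro.from_euler('y',q[5]);x=x+R.apply([ew,0,c])
    R=R*Ro.from_euler('z',s[3]*q[6]+ps);return x,R
def res(p,s,reg=.02):
    r=[]
    for q,x,o in D:
        X,R=fk(q,p,s);r+=list((X-x)*5)+list((R.inv()*Ro.from_rotvec(o)).as_rotvec())
    return np.r_[r,reg*np.array(p[4:10])]
if __name__=='__main__':
    out=[]
    for s in itertools.product((1,-1),repeat=4):
        for ps in (0,np.pi):
            for phi in(0,np.pi):
                m=least_squares(res,[.3,.4,.4,.25,0,0,0,0,0,phi,ps],args=(s,));out.append((m.cost,s,m.x))
    out.sort(key=lambda t:t[0])
    for c,s,x in out[:3]:print(c,s,x.round(3))
    json.dump([out[0][1],out[0][2].tolist()],open('kin.json','w'))
E
python3 kin.py
```

```text
3.968378455152079e-06 (-1, -1, -1, -1) [-2.959e+00  5.670e-01  4.690e-01 -2.904e+00  1.000e-03  9.000e-03
  8.000e-03 -1.700e-02 -1.700e-02 -4.300e-02  3.099e+00]
3.968378455152368e-06 (-1, -1, -1, -1) [-2.959e+00  5.670e-01  4.690e-01 -2.904e+00  1.000e-03  9.000e-03
  8.000e-03 -1.700e-02 -1.700e-02 -4.300e-02  3.099e+00]
0.0029729511160297866 (-1, -1, -1, -1) [-4.765 -1.455  0.748 -5.434 -0.434 -1.108  0.718  0.156  0.156  3.533
  0.391]
```

Emit:
send_rows(motion=[{"dp": [0,-0.03,0.0],"rot": [0,0,0],"grip": 0.0},{"dp": [0,-0.05,0.0],"rot": [0,0,0],"grip": 0.0},{"dp": [0,-0.05,0.0],"rot": [0,0,0],"grip": 0.0},{"dp": [0,-0.05,0.0],"rot": [0,0,0],"grip": 0.0},{"dp": [0,-0.05,0.0],"rot": [0,0,0],"grip": 0.0},{"dp": [0,-0.05,0.0],"rot": [0,0,0],"grip": 0.0},{"dp": [0,-0.05,0.0],"rot": [0,0,0],"grip": 0.0},{"dp": [0,-0.03,-0.02],"rot": [0,-0.1,0],"grip": 0.0},{"dp": [0,0,-0.02],"rot": [0,-0.1,0],"grip": 0.0},{"dp": [0,0,-0.02],"rot": [0,-0.1,0],"grip": 0.0},{"dp": [0,0,0],"rot": [0,-0.1,0],"grip": 0.0},{"dp": [0,0,0],"rot": [0,0,0],"grip": 0.0}])

```text
clock: 7.45
tcp_pos: [0.5011, -0.0003, 0.1956]
orientation: [3.067, 0.046, 0.65]
contact_force: [-0.6, -0.5, -4.0]
grip_width: 0.022
```

```bash
cat > chk.py <<'E'
from kin import *
from bench import get_obs
o=get_obs();print(o['tcp_pos'],o['orientation'],o['joints'].round(3))
D.append((o['joints'],o['tcp_pos'],o['orientation']))
s=(-1,)*4
m=least_squares(res,[.3,.567,.469,.355,0,0,0,-.017,-.017,-.043,3.1],args=(s,.005));print(m.cost,m.x.round(4))
p=m.x
lo=np.array([-2.96,-.34,-1.41,.24,-1.37,.17,-2.96])+.03;hi=np.array([2.96,2.1,1.46,2.44,4.51,1.92,2.96])-.03
base=Ro.from_euler('z',.02)*Ro.from_euler('x',np.pi)
def ik(x,R,q0):
    f=lambda q:np.r_[(fk(q,p,s)[0]-x)*5,(fk(q,p,s)[1].inv()*R).as_rotvec(),.002*(q-q0)]
    r=least_squares(f,np.clip(q0,lo,hi),bounds=(lo,hi));return np.linalg.norm(r.fun[:6]),r.x
mouth=lambda pitch,yaw:(Ro.from_euler('z',yaw)*Ro.from_euler('y',-pitch)).apply([64,26,80.5])/1000
for yaw in(-.5,0,.5,1.0,1.5):
  for mx in(.46,.50,.54):
    for pt in(.9,1.0):
      R=Ro.from_euler('z',yaw)*Ro.from_euler('y',-pt)*Ro.from_euler('x',np.pi)
      x=np.array([mx,0,.065])+mouth(pt,yaw);e,q=ik(x,R,o['joints']);print(yaw,mx,pt,round(e,4),q.round(2),x.round(3))
E
python3 chk.py
```

```text
[ 5.01144058e-01 -3.27800125e-04  1.95643664e-01] [3.0672203  0.04616822 0.64962393] [ 0.266  0.08  -0.447  2.277  0.275  0.393 -0.376]
0.0007954038955895179 [ 0.3708  0.5999  0.5068  0.4226 -0.047   0.0507 -0.0068 -0.0161 -0.0161
 -0.0417  3.1007]
-0.5 0.46 0.9 0.1304 [ 0.01  0.8  -1.38  2.41  1.38  1.75 -2.79] [0.452 0.034 0.165]
-0.5 0.46 1.0 0.1527 [-0.67  0.58 -0.58  2.41  1.32  1.34 -2.93] [0.443 0.039 0.162]
-0.5 0.5 0.9 0.0732 [-0.38  0.46 -0.64  2.41  1.47  1.16 -2.73] [0.492 0.034 0.165]
-0.5 0.5 1.0 0.1022 [-0.47  0.61 -0.69  2.41  1.47  1.38 -2.91] [0.483 0.039 0.162]
-0.5 0.54 0.9 0.0063 [-1.39  0.6   0.76  2.41  1.69  0.44 -2.93] [0.532 0.034 0.165]
-0.5 0.54 1.0 0.044 [-0.84  0.55 -0.09  2.41  1.6   1.02 -2.93] [0.523 0.039 0.162]
0 0.46 0.9 0.4284 [ 0.82  0.15 -1.38  2.41  1.12  0.54 -1.52] [0.437 0.026 0.165]
0 0.46 1.0 0.5319 [ 0.54  0.26 -1.38  2.41  1.24  0.87 -1.87] [0.427 0.026 0.162]
0 0.5 0.9 0.3543 [ 0.86  0.27 -1.38  2.41  1.4   0.55 -1.68] [0.477 0.026 0.165]
0 0.5 1.0 0.4624 [ 0.7   0.31 -1.38  2.41  1.41  0.73 -1.82] [0.467 0.026 0.162]
0 0.54 0.9 0.2708 
[... 949 characters left out ...]
  1.37] [ 0.46  -0.014  0.162]
1.0 0.54 0.9 0.0 [ 1.54  1.03 -1.38  2.19  0.22  0.5   1.23] [ 0.506 -0.006  0.165]
1.0 0.54 1.0 0.0 [ 1.61  1.16 -1.38  2.18  0.24  0.53  1.3 ] [ 0.5   -0.014  0.162]
1.5 0.46 0.9 0.0 [ 1.49  1.12 -1.38  1.97  0.24  1.05  1.56] [ 0.432 -0.021  0.165]
1.5 0.46 1.0 0.0 [ 1.51  1.21 -1.36  1.93  0.22  1.1   1.62] [ 0.432 -0.031  0.162]
1.5 0.5 0.9 0.0 [ 1.41  1.13 -1.36  1.91  0.23  1.05  1.54] [ 0.472 -0.021  0.165]
1.5 0.5 1.0 0.0 [ 1.44  1.22 -1.34  1.87  0.21  1.1   1.61] [ 0.472 -0.031  0.162]
1.5 0.54 0.9 0.0 [ 1.34  1.14 -1.34  1.84  0.22  1.06  1.54] [ 0.512 -0.021  0.165]
1.5 0.54 1.0 0.0 [ 1.37  1.22 -1.33  1.8   0.2   1.1   1.6 ] [ 0.512 -0.031  0.162]
```

Pouring radially is out of reach, but pouring sideways with the hopper yawed about +1.5 rad is feasible. I'll level it, yaw it, then check.

Emit:
send_rows(motion=[{"dp": [0,0,0.005],"rot": [0,0.14,0],"grip": 0.0},{"dp": [0,0,0.005],"rot": [0,0.14,0],"grip": 0.0},{"dp": [0,0,0],"rot": [0,0.14,0],"grip": 0.0},{"dp": [0,0,0],"rot": [0,0,0.17],"grip": 0.0},{"dp": [0,0,0],"rot": [0,0,0.17],"grip": 0.0},{"dp": [0,0,0],"rot": [0,0,0.17],"grip": 0.0},{"dp": [0,0,0],"rot": [0,0,0.17],"grip": 0.0},{"dp": [0,0,0],"rot": [0,0,0.17],"grip": 0.0},{"dp": [0,0,0],"rot": [0,0,0.17],"grip": 0.0},{"dp": [0,0,0],"rot": [0,0,0.17],"grip": 0.0},{"dp": [0,0,0],"rot": [0,0,0.17],"grip": 0.0},{"dp": [0,0,0],"rot": [0,0,0.14],"grip": 0.0},{"dp": [0,0,0],"rot": [0,0,0],"grip": 0.0}])

```text
clock: 9.07
tcp_pos: [0.5161, 0.0056, 0.2191]
orientation: [-2.202, -2.234, 0.021]
contact_force: [-0.6, 0.1, -3.7]
grip_width: 0.022
```

```bash
cat > st.py <<'E'
from bench import get_obs,imaging
import numpy as np
from scipy.spatial.transform import Rotation as Ro
def st():
    o=get_obs();R=Ro.from_rotvec(o['orientation']).as_matrix()
    H=R@np.diag([1,-1,-1])
    print('t',round(o['clock'],2),'p',o['tcp_pos'].round(4),'yaw',np.arctan2(H[1,0],H[0,0]).round(3),'up',H[:,2].round(3),'q',o['joints'].round(2),'g',round(o['grip_width'],4),'F',o['contact_force'].round(1))
def heft(n=8):
    F=[]
    for i in range(n): imaging.grab_frame('top');F.append(get_obs()['contact_force'])
    print('F',np.mean(F,0).round(3),np.std(F,0).round(2))
if __name__=='__main__': st()
E
python3 st.py
```

```text
t 9.07 p [0.5161 0.0056 0.2191] yaw 1.585 up [0.013 0.006 1.   ] q [ 0.47  0.32 -0.72  1.9   0.25  1.03  1.22] g 0.022 F [-0.6  0.1 -3.7]
```

Emit:
send_rows(motion=[{"dp": [-0.02,-0.001,-0.02],"rot": [0,0,0],"grip": 0.0},{"dp": [-0.015,0,-0.013],"rot": [0,0,0],"grip": 0.0},{"dp": [-0.012,0,-0.006],"rot": [0,0,0],"grip": 0.0},{"dp": [0,0,0],"rot": [0,0,0],"grip": 0.0}])

```text
clock: 9.57
tcp_pos: [0.4713, 0.0054, 0.1817]
orientation: [-2.214, -2.22, 0.015]
contact_force: [0.3, -0.5, -3.4]
grip_width: 0.0221
```

Emit:
send_rows(motion=[{"dp": [0,0,0],"rot": [0.1,0,0],"grip": 0.0},{"dp": [0,0,0],"rot": [0.1,0,0],"grip": 0.0},{"dp": [0,0,0],"rot": [0.1,0,0],"grip": 0.0},{"dp": [0,0,0],"rot": [0.1,0,0],"grip": 0.0}])

```text
clock: 10.07
tcp_pos: [0.4773, 0.0075, 0.1866]
orientation: [-1.989, -2.006, -0.414]
contact_force: [-0.2, 0.2, -5.4]
grip_width: 0.022
```

```bash
python3 st.py
```

```text
t 10.07 p [0.4773 0.0075 0.1866] yaw 1.58 up [ 0.001 -0.397  0.918] q [ 0.83  0.39 -0.85  2.01 -0.16  0.88  1.7 ] g 0.022 F [-0.2  0.2 -5.4]
```

Emit:
send_rows(motion=[{"dp": [0,-0.003,-0.004],"rot": [0.1,0,0],"grip": 0.0},{"dp": [0,0,-0.004],"rot": [0.1,0,0],"grip": 0.0},{"dp": [0,0,-0.004],"rot": [0.1,0,0],"grip": 0.0},{"dp": [0,0,-0.004],"rot": [0.1,0,0],"grip": 0.0},{"dp": [0,0,-0.004],"rot": [0.1,0,0],"grip": 0.0},{"dp": [0,0,0],"rot": [0.08,0,0],"grip": 0.0},{"dp": [0,0,0],"rot": [0,0,0],"grip": 0.0},{"dp": [0,0,0],"rot": [0,0,0],"grip": 0.0},{"dp": [0,0,0],"rot": [0,0,0],"grip": 0.0},{"dp": [0,0,0],"rot": [0,0,0],"grip": 0.0},{"dp": [0,0,0],"rot": [0,0,0],"grip": 0.0},{"dp": [0,0,0],"rot": [0,0,0],"grip": 0.0}])

```text
clock: 11.58
tcp_pos: [0.4926, -0.0072, 0.1708]
orientation: [-1.633, -1.631, -0.906]
contact_force: [0.3, -1.1, -2.4]
grip_width: 0.0222
```

```bash
python3 - <<'E'
from st import *;from h import *
st();g=grab('scene');cv2.imwrite('pics/b1.png',cv2.resize(g['img'][100:260,270:430,::-1],None,fx=4,fy=3.6))
E
```

```text
t 11.57 p [ 0.4926 -0.0072  0.1708] yaw 1.594 up [-0.026 -0.835  0.55 ] q [ 1.12  0.79 -0.95  1.93 -0.41  0.99  2.09] g 0.0222 F [ 0.3 -1.1 -2.4]
```

View pics/b1.png

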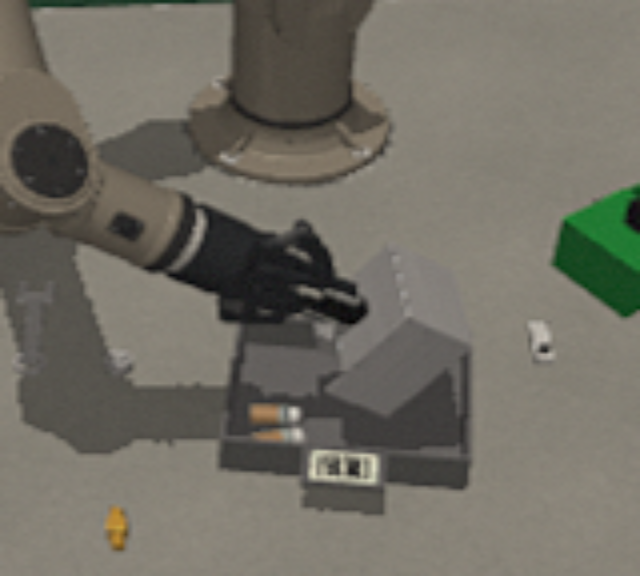

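Tipped to about 57°. Two vials lie in the tray at (275,412) and (280,435). Now I'll level the hopper, lift it and heft.

Emit:
send_rows(motion=[{"dp": [0,0,0.006],"rot": [-0.1,0,0],"grip": 0.0},{"dp": [0,0,0.006],"rot": [-0.1,0,0],"grip": 0.0},{"dp": [0,0,0.006],"rot": [-0.1,0,0],"grip": 0.0},{"dp": [0,0,0.006],"rot": [-0.1,0,0],"grip": 0.0},{"dp": [0,0,0.008],"rot": [-0.1,0,0],"grip": 0.0},{"dp": [0,0,0.008],"rot": [-0.1,0,0],"grip": 0.0},{"dp": [0,0,0.008],"rot": [-0.1,0,0],"grip": 0.0},{"dp": [0,0,0.008],"rot": [-0.1,0,0],"grip": 0.0},{"dp": [0,0,0.008],"rot": [-0.1,0,0],"grip": 0.0},{"dp": [0,0,0],"rot": [-0.09,0,0],"grip": 0.0},{"dp": [0,0,0],"rot": [0,0,0],"grip": 0.0},{"dp": [0,0,0],"rot": [0,0,0],"grip": 0.0},{"dp": [0,0,0],"rot": [0,0,0],"grip": 0.0},{"dp": [0,0,0],"rot": [0,0,0],"grip": 0.0},{"dp": [0,0,0],"rot": [0,0,0],"grip": 0.0},{"dp": [0,0,0],"rot": [0,0,0],"grip": 0.0},{"dp": [0,0,0],"rot": [0,0,0],"grip": 0.0},{"dp": [0,0,0],"rot": [0,0,0],"grip": 0.0},{"dp": [0,0,0],"rot": [0,0,0],"grip": 0.0},{"dp": [0,0,0],"rot": [0,0,0],"grip": 0.0}])

```text
clock: 14.12
tcp_pos: [0.4854, -0.0041, 0.235]
orientation: [2.195, 2.212, -0.003]
contact_force: [0.5, -0.7, -3.3]
grip_width: 0.0224
```

```bash
python3 - <<'E'
from st import *;from h import *
st();heft(10);st();g=grab('scene');cv2.imwrite('pics/b2.png',cv2.resize(g['img'][140:260,310:430,::-1],None,fx=4.5,fy=4.5))
E
```

```text
t 14.12 p [ 0.4854 -0.0041  0.235 ] yaw 1.578 up [-0.016  0.019  1.   ] q [ 0.54  0.23 -0.76  1.96  0.21  1.01  1.26] g 0.0224 F [ 0.5 -0.7 -3.3]
F [-0.071  0.032 -3.039] [0.36 0.22 0.36]
t 14.62 p [ 0.4854 -0.0042  0.235 ] yaw 1.578 up [-0.016  0.019  1.   ] q [ 0.54  0.23 -0.76  1.96  0.21  1.01  1.26] g 0.0219 F [-0.5  0.3 -2.9]
```

View pics/b2.png

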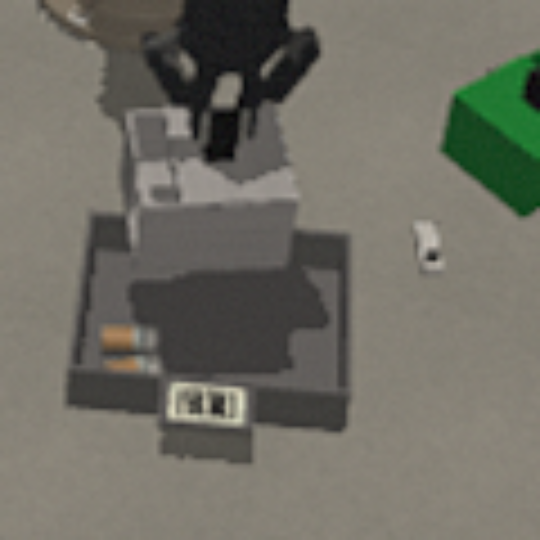

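Two vials are visible in the tray at (128,338) and (130,364). The heft reads 3.04 N against 2.16 N empty, so about two remain. I'll tip again.

Emit:
send_rows(motion=[{"dp": [-0.008,0.004,-0.02],"rot": [0,0,0],"grip": 0.0},{"dp": [-0.006,0.004,-0.02],"rot": [0,0,0],"grip": 0.0},{"dp": [-0.005,0,-0.01],"rot": [0,0,0],"grip": 0.0},{"dp": [0,0,0],"rot": [0,0,0],"grip": 0.0},{"dp": [-0.002,0,0],"rot": [0.1,0,0],"grip": 0.0},{"dp": [-0.002,0,-0.002],"rot": [0.1,0,0],"grip": 0.0},{"dp": [-0.003,0,-0.003],"rot": [0.1,0,0],"grip": 0.0},{"dp": [-0.003,0,-0.004],"rot": [0.1,0,0],"grip": 0.0},{"dp": [-0.003,0,-0.004],"rot": [0.1,0,0],"grip": 0.0},{"dp": [-0.003,0,-0.004],"rot": [0.1,0,0],"grip": 0.0},{"dp": [-0.003,0,-0.004],"rot": [0.1,0,0],"grip": 0.0},{"dp": [-0.003,0,-0.003],"rot": [0.1,0,0],"grip": 0.0},{"dp": [-0.003,0,-0.002],"rot": [0.1,0,0],"grip": 0.0},{"dp": [0,0,0],"rot": [0.1,0,0],"grip": 0.0},{"dp": [0,0,0],"rot": [0,0,0],"grip": 0.0},{"dp": [0,0,0],"rot": [0,0,0],"grip": 0.0},{"dp": [0,0,0],"rot": [0,0,0],"grip": 0.0},{"dp": [0,0,0],"rot": [0,0,0],"grip": 0.0},{"dp": [0,0,0],"rot": [0,0,0],"grip": 0.0},{"dp": [0,0,0],"rot": [0,0,0],"grip": 0.0}])

```text
clock: 17.18
tcp_pos: [0.4571, -0.0058, 0.1674]
orientation: [-1.644, -1.638, -0.937]
contact_force: [0.3, 0.6, -1.6]
grip_width: 0.0215
```

```bash
python3 st.py
```

```text
t 17.18 p [ 0.4571 -0.0058  0.1674] yaw 1.616 up [-0.053 -0.834  0.55 ] q [ 1.19  0.77 -0.99  2.02 -0.42  0.94  2.15] g 0.0215 F [ 0.3  0.6 -1.6]
```

Emit:
send_rows(motion=[{"dp": [0.003,0,0.006],"rot": [-0.1,0,0],"grip": 0.0},{"dp": [0.003,0,0.006],"rot": [-0.1,0,0],"grip": 0.0},{"dp": [0.003,0,0.006],"rot": [-0.1,0,0],"grip": 0.0},{"dp": [0.003,0,0.006],"rot": [-0.1,0,0],"grip": 0.0},{"dp": [0.003,0,0.008],"rot": [-0.1,0,0],"grip": 0.0},{"dp": [0.003,0,0.008],"rot": [-0.1,0,0],"grip": 0.0},{"dp": [0.003,0,0.008],"rot": [-0.1,0,0],"grip": 0.0},{"dp": [0.003,0,0.008],"rot": [-0.1,0,0],"grip": 0.0},{"dp": [0.003,0,0.008],"rot": [-0.1,0,0],"grip": 0.0},{"dp": [0,0,0],"rot": [-0.09,0.03,0],"grip": 0.0},{"dp": [0,0,0],"rot": [0,0,0],"grip": 0.0},{"dp": [0,0,0],"rot": [0,0,0],"grip": 0.0},{"dp": [0,0,0],"rot": [0,0,0],"grip": 0.0},{"dp": [0,0,0],"rot": [0,0,0],"grip": 0.0},{"dp": [0,0,0],"rot": [0,0,0],"grip": 0.0},{"dp": [0,0,0],"rot": [0,0,0],"grip": 0.0},{"dp": [0,0,0],"rot": [0,0,0],"grip": 0.0},{"dp": [0,0,0],"rot": [0,0,0],"grip": 0.0},{"dp": [0,0,0],"rot": [0,0,0],"grip": 0.0},{"dp": [0,0,0],"rot": [0,0,0],"grip": 0.0}])

```text
clock: 19.68
tcp_pos: [0.4784, -0.0034, 0.2324]
orientation: [2.178, 2.224, -0.008]
contact_force: [-0.2, 0.3, -2.3]
grip_width: 0.0219
```

```bash
python3 - <<'E'
from st import *;from h import *
st();heft(20);st();g=grab('scene');cv2.imwrite('pics/b3.png',cv2.resize(g['img'][140:260,310:430,::-1],None,fx=4.5,fy=4.5))
E
```

```text
t 19.68 p [ 0.4784 -0.0034  0.2324] yaw 1.592 up [-0.017  0.024  1.   ] q [ 0.56  0.22 -0.79  1.98  0.22  1.    1.26] g 0.0219 F [-0.2  0.3 -2.3]
F [-0.036  0.079 -2.102] [0.38 0.38 0.42]
t 20.68 p [ 0.4784 -0.0034  0.2324] yaw 1.591 up [-0.017  0.024  1.   ] q [ 0.56  0.22 -0.79  1.98  0.22  1.    1.26] g 0.0218 F [-0.7  0.2 -1.7]
```

View pics/b3.png

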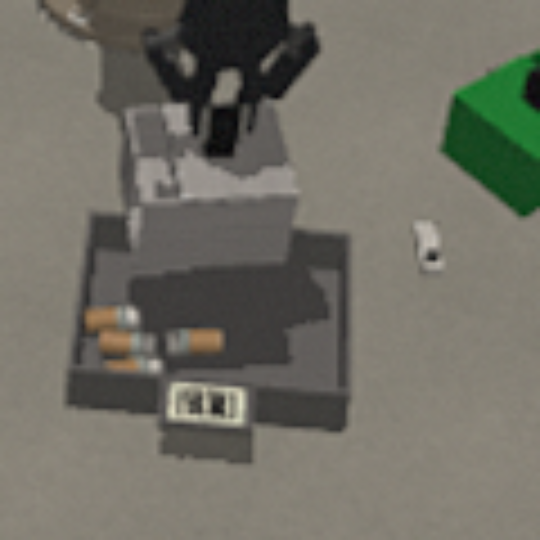

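Four vials are in the tray: (110,318), (127,342), (195,340) and (132,365). The heft reads 2.10 N, which matches the empty weight, so the hopper goes back to its dock.

Emit:
send_rows(motion=[{"dp": [0.003,0.035,0.003],"rot": [0,0,-0.15],"grip": 0.0},{"dp": [0.003,0.045,0.003],"rot": [0,0,-0.172],"grip": 0.0},{"dp": [0.003,0.045,0.0],"rot": [0,0,-0.172],"grip": 0.0},{"dp": [0.003,0.045,0.0],"rot": [0,0,-0.172],"grip": 0.0},{"dp": [0.003,0.045,0.0],"rot": [0,0,-0.172],"grip": 0.0},{"dp": [0.003,0.045,0.0],"rot": [0,0,-0.172],"grip": 0.0},{"dp": [0.003,0.045,0.0],"rot": [0,0,-0.172],"grip": 0.0},{"dp": [0.003,0.04,0.0],"rot": [0,0,-0.172],"grip": 0.0},{"dp": [0.003,0.03,0.0],"rot": [0,0,-0.172],"grip": 0.0},{"dp": [0,0,0.0],"rot": [0,0,0],"grip": 0.0}])

```text
clock: 21.98
tcp_pos: [0.5051, 0.3816, 0.237]
orientation: [3.125, 0.014, -0.043]
contact_force: [-0.5, -0.0, -2.7]
grip_width: 0.022
```

```bash
python3 st.py
```

```text
t 21.98 p [0.5051 0.3816 0.237 ] yaw 0.009 up [0.028 0.016 0.999] q [-0.33  0.48 -0.58  1.6   0.27  1.17 -0.96] g 0.022 F [-0.5 -0.  -2.7]
```

Emit:
send_rows(motion=[{"dp": [0.001,-0.008,-0.03],"rot": [0.016,-0.028,0.01],"grip": 0.0},{"dp": [0,0,-0.04],"rot": [0,0,0],"grip": 0.0},{"dp": [0,0,-0.035],"rot": [0,0,0],"grip": 0.0},{"dp": [0,0,-0.02],"rot": [0,0,0],"grip": 0.0},{"dp": [0,0,0],"rot": [0,0,0],"grip": 0.0}])

```text
clock: 22.6
tcp_pos: [0.508, 0.3687, 0.1091]
orientation: [3.139, 0.037, 0.005]
contact_force: [0.6, -0.4, -2.0]
grip_width: 0.0222
```

```bash
python3 st.py
```

```text
t 22.6 p [0.508  0.3687 0.1091] yaw 0.024 up [-0.003  0.002  1.   ] q [-0.34  0.59 -0.53  1.75  0.37  0.9  -1.01] g 0.0222 F [ 0.6 -0.4 -2. ]
```

Emit:
send_rows(motion=[{"dp": [-0.001,0.005,-0.004],"rot": [0,0,0],"grip": 0.0},{"dp": [0,0,-0.003],"rot": [0,0,0],"grip": 0.0},{"dp": [0,0,-0.002],"rot": [0,0,0],"grip": 0.0},{"dp": [0,0,0],"rot": [0,0,0],"grip": 0.0}])

```text
clock: 23.1
tcp_pos: [0.5089, 0.3759, 0.1035]
orientation: [-3.14, -0.038, -0.013]
contact_force: [0.2, -0.1, -2.6]
grip_width: 0.0223
```

```bash
python3 st.py
```

```text
t 23.1 p [0.5089 0.3759 0.1035] yaw 0.024 up [-0.008 -0.002  1.   ] q [-0.35  0.6  -0.53  1.74  0.38  0.89 -1.02] g 0.0223 F [ 0.2 -0.1 -2.6]
```

Emit:
send_rows(motion=[{"dp": [-0.002,-0.002,-0.002],"rot": [0,0,0],"grip": 0.0},{"dp": [0,0,-0.002],"rot": [0,0,0],"grip": 0.0},{"dp": [0,0,-0.001],"rot": [0,0,0],"grip": 0.0},{"dp": [0,0,0],"rot": [0,0,0],"grip": 0.085},{"dp": [0,0,0],"rot": [0,0,0],"grip": 0.085},{"dp": [0,0,0],"rot": [0,0,0],"grip": 0.085},{"dp": [0,0,0],"rot": [0,0,0],"grip": 0.085},{"dp": [0,0,0.03],"rot": [0,0,0],"grip": 0.085},{"dp": [0,0,0.05],"rot": [0,0,0],"grip": 0.085},{"dp": [0,-0.03,0.05],"rot": [0,0,0],"grip": 0.085}])

```text
clock: 24.35
tcp_pos: [0.5041, 0.3439, 0.2295]
orientation: [3.14, 0.044, 0.004]
contact_force: [1.3, 0.2, 0.0]
grip_width: 0.0848
```

Emit:
send_rows(motion=[{"dp": [-0.01,-0.05,0],"rot": [0,0,0.15],"grip": 0.06},{"dp": [-0.02,-0.05,0],"rot": [0,0,0.17],"grip": 0.06},{"dp": [-0.02,-0.03,0],"rot": [0,0,0.17],"grip": 0.06},{"dp": [-0.02,0,0],"rot": [0,0,0.17],"grip": 0.06},{"dp": [-0.02,0,0],"rot": [0,0,0.17],"grip": 0.06},{"dp": [-0.01,0,0],"rot": [0,0,0.17],"grip": 0.06},{"dp": [0,0,0],"rot": [0,0,0.17],"grip": 0.06},{"dp": [0,0,0],"rot": [0,0,0.17],"grip": 0.06},{"dp": [0,0,0],"rot": [0,0,0.12],"grip": 0.06}])

```text
clock: 25.48
tcp_pos: [0.4031, 0.2084, 0.2344]
orientation: [-2.262, -2.174, -0.013]
contact_force: [0.5, 0.2, -0.2]
grip_width: 0.0602
```

```bash
python3 - <<'E'
from st import *;from h import *
st();g=grab('scene');f=grab('top')
cv2.imwrite('pics/c1.png',np.hstack([cv2.resize(g['img'][130:280,270:530,::-1],None,fx=3,fy=3)]))
cv2.imwrite('pics/c1t.png',f['img'][:,:,::-1])
E
```

```text
t 25.48 p [0.4031 0.2084 0.2344] yaw 1.531 up [-0.003 -0.009  1.   ] q [ 0.21  0.2  -0.9   2.02  0.18  1.    0.75] g 0.0602 F [ 0.5  0.2 -0.2]
```

View pics/c1.png

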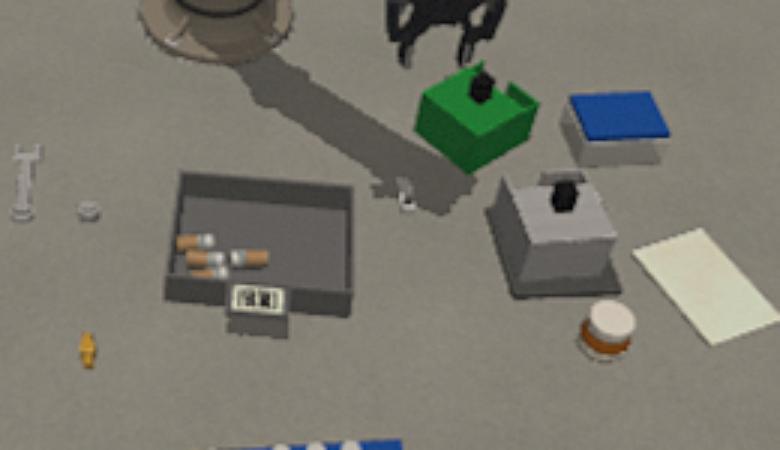

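```bash
python3 - <<'E'
from st import *;from h import *
g=grab('scene')
q=lambda x,y:(270+x/3,130+y/3)
for n,p,z in [('clampbutton',(406,202),.018),('clampL',(405,193),.01),('green',(470,170),0),('green',(417,118),.05),('knurl',(88,208),.02),('union',(88,350),.012),('clip',(405,180),.012),('clip',(410,211),.012)]:print(n,ray(g,*q(*p),z).round(3))
for X in [(.404,.213,.012),(.432,.211,.012),(.376,.216,.012)]:
    u,v=proj(g,X);print(X,(u-270)*3,(v-130)*3)
im=g['img'][180:205,395:415].astype(int).mean(2).astype(int);print(im)
E
```

```text
clampbutton [0.429 0.207 0.018]
clampL [0.405 0.212 0.01 ]
green [0.36  0.314 0.   ]
green [0.304 0.244 0.05 ]
knurl [ 0.413 -0.213  0.02 ]
union [ 0.633 -0.221  0.012]
clip [0.384 0.216 0.012]
clip [0.44  0.211 0.012]
(0.404, 0.213, 0.012) 406.05413256005295 191.14150148249863
(0.432, 0.211, 0.012) 409.0246499840927 206.71427366894002
(0.376, 0.216, 0.012) 403.87770399592057 175.8849063929501
[[ 82  86  84  83  83  83  82  83  85  83  82  82  84  80  78  79  77  92
  102 125]
 [ 85  82  83  83  84  83  83  80  81  84  82  82  82  85  82  82  83  80
   80  92]
 [ 83  83  82  81  81  81  82  81  83  81  83  84  83  83  81  81  84  81
   81  78]
 [ 85  83  84  82  82  81  82  83  83  82  80  81  82  83  82  83  81  80
   83  82]
 [ 81  83  83  83  83  83  81  82  82  81  83  81  82  79  83  83  83  80
   81  80]
 [ 80  83  83  80  81  82  82  85  82  82  83  83  82  80  80  81  81  78
   80  80]
 [ 85  81  83  83  81  80  84  84  82  82  82  84  81  81  81  80  83  79
   80  81]
 [ 79  79  83  83  84  83  81  80  79  84  83  82  82  81  82  82  79  80
   81  80]
 [ 76  83  80  83  84  
[... 722 characters left out ...]
  80  82
   81  81]
 [128 131 129 131 129 130 132 113 142 113  39  28 113 110  76  80  82  80
   80  82]
 [125 126 126 126 125 126 128 124 121 146 161 160 182 134  69  76  75  78
   80  81]
 [126 129 127 126 124 126 126 126 103 133 158 159 167 137 117  95  73  74
   76  80]
 [127 129 126 125 123 125 126 124  99  99 113 114 114 121 128 119 109 116
   92  74]
 [127 129 125 124 124 122 125 127 119 114 116 118 115 124 124 125 128 130
  123 116]
 [126 128 124 123 127 125 124 126 124 123 123 127 125 123 124 125 124 126
  127 128]
 [125 125 122 122 123 126 125 124 125 124 124 126 123 121 124 123 124 123
  124 124]
 [127 128 126 126 125 126 125 126 124 124 125 128 125 125 125 124 124 123
  123 122]]
```

Emit:
send_rows(motion=[{"dp": [0.003,0.004,-0.05],"rot": [0,0,-0.05],"grip": 0.05},{"dp": [0,0,-0.06],"rot": [0,0,0],"grip": 0.05},{"dp": [0,0,-0.05],"rot": [0,0,0],"grip": 0.05},{"dp": [0,0,-0.03],"rot": [0,0,0],"grip": 0.05},{"dp": [0,0,-0.015],"rot": [0,0,0],"grip": 0.05},{"dp": [0,0,0],"rot": [0,0,0],"grip": 0.05}], grip_force=40)

```text
clock: 26.38
tcp_pos: [0.4088, 0.2133, 0.0253]
orientation: [-2.346, -2.087, -0.022]
contact_force: [0.7, -1.0, 0.3]
grip_width: 0.0499
```

```bash
python3 st.py
```

```text
t 26.38 p [0.4088 0.2133 0.0253] yaw 1.454 up [-0.01 -0.01  1.  ] q [-0.07  0.54 -0.66  2.18  0.6   0.59  0.29] g 0.0499 F [ 0.7 -1.   0.3]
```

Emit:
send_rows(motion=[{"dp": [-0.003,0,-0.012],"rot": [0,0,0],"grip": 0.05},{"dp": [0,0,-0.009],"rot": [0,0,0],"grip": 0.05},{"dp": [0,0,0],"rot": [0,0,0],"grip": 0.0},{"dp": [0,0,0],"rot": [0,0,0],"grip": 0.0},{"dp": [0,0,0],"rot": [0,0,0],"grip": 0.0},{"dp": [0,0,0],"rot": [0,0,0],"grip": 0.0}])

```text
clock: 27.12
tcp_pos: [0.4083, 0.2144, 0.0063]
orientation: [2.349, 2.085, 0.032]
contact_force: [-0.8, -0.6, 0.6]
grip_width: 0.0165
```

Emit:
send_rows(motion=[{"dp": [0,0,0.03],"rot": [0,0,0],"grip": 0.0},{"dp": [0,0,0.05],"rot": [0,0,0],"grip": 0.0},{"dp": [0.01,-0.01,0.04],"rot": [0,0,0],"grip": 0.0},{"dp": [0.015,-0.05,0],"rot": [0,0,0],"grip": 0.0},{"dp": [0.015,-0.05,0],"rot": [0,0,0],"grip": 0.0},{"dp": [0.01,-0.04,0],"rot": [0,0,0],"grip": 0.0},{"dp": [0,0,0],"rot": [0,0,0],"grip": 0.0}])

```text
clock: 28.0
tcp_pos: [0.4596, 0.0601, 0.1315]
orientation: [2.345, 2.086, 0.035]
contact_force: [-0.3, 0.3, -0.8]
grip_width: 0.0169
```

```bash
python3 st.py
```

```text
t 28.0 p [0.4596 0.0601 0.1315] yaw 1.454 up [-0.019 -0.013  1.   ] q [ 0.42  0.36 -0.79  2.11  0.35  0.78  0.86] g 0.0169 F [-0.3  0.3 -0.8]
```

Emit:
send_rows(motion=[{"dp": [0,0,-0.05],"rot": [0,0,0],"grip": 0.0},{"dp": [0,0,-0.04],"rot": [0,0,0],"grip": 0.0},{"dp": [0,0,-0.015],"rot": [0,0,0],"grip": 0.0},{"dp": [0,0,-0.005],"rot": [0,0,0],"grip": 0.0},{"dp": [0,0,0],"rot": [0,0,0],"grip": 0.045},{"dp": [0,0,0],"rot": [0,0,0],"grip": 0.045},{"dp": [0,0,0],"rot": [0,0,0],"grip": 0.045},{"dp": [0,0,0.04],"rot": [0,0,0],"grip": 0.045},{"dp": [0,0,0.05],"rot": [0,0,0],"grip": 0.05},{"dp": [0,-0.02,0.04],"rot": [0,0,0],"grip": 0.05}])

```text
clock: 29.25
tcp_pos: [0.4615, 0.0446, 0.1559]
orientation: [2.339, 2.09, 0.045]
contact_force: [0.7, -1.0, 0.3]
grip_width: 0.05
```

Emit:
send_rows(motion=[{"dp": [-0.005,-0.05,0],"rot": [0,0,0],"grip": 0.05},{"dp": [-0.01,-0.05,0],"rot": [0,0,0],"grip": 0.05},{"dp": [-0.01,-0.05,0],"rot": [0,0,0],"grip": 0.05},{"dp": [-0.01,-0.05,0],"rot": [0,0,0],"grip": 0.05},{"dp": [-0.01,-0.045,0],"rot": [0,0,0],"grip": 0.05},{"dp": [0,0,0],"rot": [0,0,0],"grip": 0.05}])

```text
clock: 30.0
tcp_pos: [0.418, -0.2096, 0.1639]
orientation: [2.331, 2.077, 0.057]
contact_force: [0.3, 0.6, -0.4]
grip_width: 0.0501
```

```bash
python3 - <<'E'
from st import *;from h import *
st();g=grab('scene')
cv2.imwrite('pics/d1.png',np.hstack([cv2.resize(g['img'][130:280,230:400,::-1],None,fx=4,fy=4)]))
E
```

```text
t 30.0 p [ 0.418  -0.2096  0.1639] yaw 1.456 up [-0.04  -0.01   0.999] q [ 1.    0.29 -0.75  2.09  0.24  0.82  1.57] g 0.0501 F [ 0.3  0.6 -0.4]
```

View pics/d1.png

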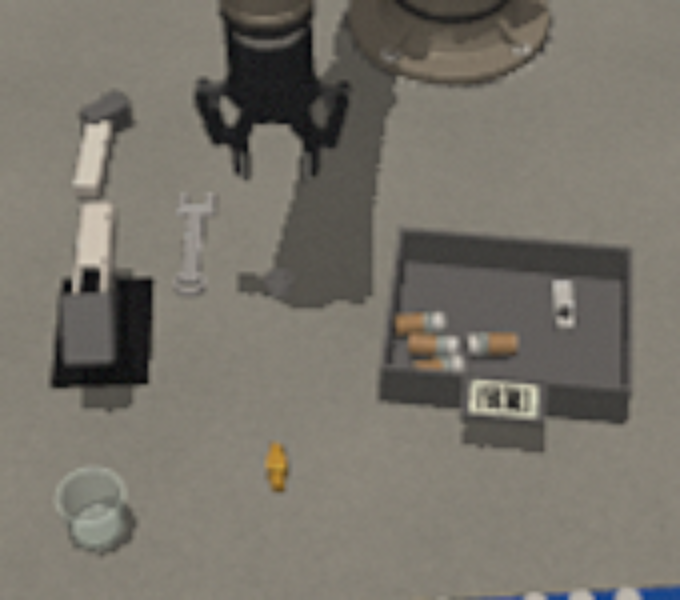

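The clamp is in the tray at (565,300). The union is at (277,467), and the nut is in shadow near (275,282).

```bash
python3 - <<'E'
from st import *;from h import *
g=grab('scene')
print(g['img'][193:208,287:312].mean(2).astype(int))
for X in [(.405,-.213,.014),(.408,-.213,.014)]: print(proj(g,X))
E
```

```text
[[128 130 128 126 125 126 128 128 126 129 130 130 103  76  80  84  78  83
   79  79  82  82  84  83  82]
 [129 129 130 125 126 128 128 127 127 128 128 136 108  79  81  82  82  81
   81  82  82  82  82  84  84]
 [125 126 126 125 125 127 129 127 127 129 131 113  89  79  82  81  80  84
   79  84  81  82  84  83  82]
 [129 128 126 123 124 126 129 127 130 130 133 105  79  77  77  81  79  84
   81  82  82  83  81  81  80]
 [126 126 128 131 130 131 132 129 129 127 115  98  88  89  90  84  81  82
   83  81  84  83  82  80  81]
 [125 124 128 110  92  95  96 119 124 106  94  92  93  97  88  86  85  80
   82  79  81  80  84  80  80]
 [128 128 132 101  72  75  76  89 114 104  85  92  94  91  85  88  86  79
   81  81  81  80  82  80  81]
 [128 128 135 104  79  82  79  80  89  92  94  95  96  93  93  90  83  80
   79  84  83  84  82  82  82]
 [125 128 110  84  77  82  79  78  77  80  89  94  99  97  88  79  78  82
   80  83  83  81  83  82  81]
 [127 131 122  90  74  77  78  78  74  75  83  89  92  94  87  79  79  82
   82  82  78  81  80  81  79]
 [129 128 128 122 118  96  71 102 120  87  74  89  92  87  84  81  82  82
   84  83  81  81  80  81  81]
 [127 124 125 129 134 126 119 128 132 121 116 120  99  76  77  80  80  80
   83  81  82  80  81  81  79]
 [127 126 127 127 129 129 127 129 129 130 126 129 123  91  71  78  80  79
   81  81  80  81  78  77  76]
 [128 127 128 125 128 125 126 124 128 128 125 127 129 123 119  95  75  72
   76  75  73  74  74  72 104]
 [128 130 130 130 129 128 124 126 128 128 127 126 126 127 127 122 115 116
  117  96 100 117 115 113 126]]
(np.float64(299.20304556021733), np.float64(198.8572611994797))
(np.float64(299.2319098981596), np.float64(199.42139199034003))
```

Emit:
send_rows(motion=[{"dp": [-0.006,-0.002,-0.05],"rot": [-0.01,0.04,0],"grip": 0.05},{"dp": [0,0,-0.05],"rot": [0,0,0],"grip": 0.05},{"dp": [0,0,-0.03],"rot": [0,0,0],"grip": 0.05},{"dp": [0,0,-0.01],"rot": [0,0,0],"grip": 0.05},{"dp": [0,0,0],"rot": [0,0,0],"grip": 0.05}])

```text
clock: 30.72
tcp_pos: [0.4182, -0.2012, 0.0238]
orientation: [2.324, 2.107, 0.009]
contact_force: [-0.3, 0.5, 0.5]
grip_width: 0.0497
```

```bash
python3 st.py
```

```text
t 30.73 p [ 0.4182 -0.2012  0.0238] yaw 1.473 up [-0.007 -0.001  1.   ] q [ 0.8   0.53 -0.59  2.17  0.53  0.57  1.29] g 0.0497 F [-0.3  0.5  0.5]
```

Emit:
send_rows(motion=[{"dp": [-0.009,-0.012,0.004],"rot": [0,0,0],"grip": 0.06},{"dp": [0,0,0],"rot": [0,0,0],"grip": 0.06},{"dp": [0,0,-0.01],"rot": [0,0,0],"grip": 0.06},{"dp": [0,0,-0.01],"rot": [0,0,0],"grip": 0.06}])

```text
clock: 31.22
tcp_pos: [0.4134, -0.2128, 0.0112]
orientation: [2.316, 2.104, 0.015]
contact_force: [-0.3, 0.3, 0.4]
grip_width: 0.06
```

```bash
python3 st.py
```

```text
t 31.23 p [ 0.4134 -0.2128  0.0112] yaw 1.475 up [-0.015  0.002  1.   ] q [ 0.81  0.55 -0.56  2.18  0.57  0.54  1.29] g 0.06 F [-0.3  0.3  0.4]
```

Emit:
send_rows(motion=[{"dp": [-0.004,0,-0.007],"rot": [0,0,0],"grip": 0.06},{"dp": [0,0,0],"rot": [0,0,0],"grip": 0.0},{"dp": [0,0,0],"rot": [0,0,0],"grip": 0.0},{"dp": [0,0,0],"rot": [0,0,0],"grip": 0.0},{"dp": [0,0,0],"rot": [0,0,0],"grip": 0.0},{"dp": [0,0,0.03],"rot": [0,0,0],"grip": 0.0},{"dp": [0,0,0.05],"rot": [0,0,0],"grip": 0.0},{"dp": [0,0.01,0.04],"rot": [0,0,0],"grip": 0.0},{"dp": [0.01,0.05,0],"rot": [0,0,0],"grip": 0.0},{"dp": [0.01,0.05,0],"rot": [0,0,0],"grip": 0.0},{"dp": [0.01,0.05,0],"rot": [0,0,0],"grip": 0.0},{"dp": [0.01,0.05,0],"rot": [0,0,0],"grip": 0.0},{"dp": [0,0,0],"rot": [0,0,0],"grip": 0.0}])

```text
clock: 32.85
tcp_pos: [0.4504, 0.0034, 0.1279]
orientation: [2.32, 2.098, 0.022]
contact_force: [-0.0, -1.1, -0.8]
grip_width: 0.0253
```

```bash
python3 st.py
```

```text
t 32.85 p [0.4504 0.0034 0.1279] yaw 1.471 up [-0.019  0.     1.   ] q [ 0.55  0.35 -0.8   2.14  0.37  0.77  0.98] g 0.0253 F [-0.  -1.1 -0.8]
```

Emit:
send_rows(motion=[{"dp": [0,-0.01,-0.05],"rot": [0,0,0],"grip": 0.0},{"dp": [0,0,-0.035],"rot": [0,0,0],"grip": 0.0},{"dp": [0,0,-0.013],"rot": [0,0,0],"grip": 0.0},{"dp": [0,0,-0.005],"rot": [0,0,0],"grip": 0.0},{"dp": [0,0,0],"rot": [0,0,0],"grip": 0.045},{"dp": [0,0,0],"rot": [0,0,0],"grip": 0.045},{"dp": [0,0,0],"rot": [0,0,0],"grip": 0.045},{"dp": [0,0,0.04],"rot": [0,0,0],"grip": 0.045},{"dp": [0,0,0.05],"rot": [0,0,0],"grip": 0.05},{"dp": [0.01,-0.02,0.03],"rot": [0,0,0],"grip": 0.05}])

```text
clock: 34.1
tcp_pos: [0.4617, -0.0286, 0.1485]
orientation: [2.315, 2.097, 0.024]
contact_force: [0.8, -0.3, 0.0]
grip_width: 0.0499
```

Emit:
send_rows(motion=[{"dp": [0.04,-0.045,0],"rot": [0,0,0],"grip": 0.05},{"dp": [0.04,-0.045,0],"rot": [0,0,0],"grip": 0.05},{"dp": [0.04,-0.045,0],"rot": [0,0,0],"grip": 0.05},{"dp": [0.035,-0.045,0],"rot": [0,0,0.05],"grip": 0.05},{"dp": [0.01,-0.01,0],"rot": [0,0,0.05],"grip": 0.05},{"dp": [0,0,0],"rot": [0,0,0],"grip": 0.05}])

```text
clock: 34.85
tcp_pos: [0.6338, -0.2279, 0.1557]
orientation: [2.199, 2.203, 0.035]
contact_force: [-0.7, -0.3, 0.3]
grip_width: 0.05
```

```bash
python3 - <<'E'
from st import *;from h import *
st();g=grab('scene')
m=cv2.inRange(cv2.cvtColor(g['img'],cv2.COLOR_RGB2HSV),(12,120,60),(35,255,255))[220:275,270:325]
ys,xs=np.nonzero(m);u,v=270+xs.mean(),220+ys.mean();print(len(xs),u,v,xs.min(),xs.max(),ys.min(),ys.max(),ray(g,u,v,.01))
E
```

```text
t 34.85 p [ 0.6338 -0.2279  0.1557] yaw 1.572 up [-0.036  0.004  0.999] q [ 0.74  0.63 -0.71  1.62  0.47  1.03  1.47] g 0.05 F [-0.7 -0.3  0.3]
45 298.8666666666667 246.42222222222222 27 31 21 32 [ 0.63074099 -0.22288152  0.01      ]
```

Emit:
send_rows(motion=[{"dp": [-0.004,0.005,-0.05],"rot": [0,0.036,0],"grip": 0.05},{"dp": [0,0,-0.045],"rot": [0,0,0],"grip": 0.05},{"dp": [0,0,-0.025],"rot": [0,0,0],"grip": 0.05},{"dp": [0,0,-0.005],"rot": [0,0,0],"grip": 0.05},{"dp": [0,0,0],"rot": [0,0,0],"grip": 0.05}])

```text
clock: 35.52
tcp_pos: [0.6277, -0.2169, 0.0319]
orientation: [2.214, 2.222, -0.004]
contact_force: [-0.2, 0.1, 0.4]
grip_width: 0.0502
```

```bash
python3 st.py
```

```text
t 35.52 p [ 0.6277 -0.2169  0.0319] yaw 1.575 up [-0.002  0.005  1.   ] q [ 0.67  0.77 -0.63  1.69  0.57  0.87  1.37] g 0.0502 F [-0.2  0.1  0.4]
```

Emit:
send_rows(motion=[{"dp": [0.002,-0.005,-0.014],"rot": [0,0,0],"grip": 0.05},{"dp": [0,0,-0.01],"rot": [0,0,0],"grip": 0.05},{"dp": [0,0,-0.004],"rot": [0,0,0],"grip": 0.05},{"dp": [0,0,0],"rot": [0,0,0],"grip": 0.0},{"dp": [0,0,0],"rot": [0,0,0],"grip": 0.0},{"dp": [0,0,0],"rot": [0,0,0],"grip": 0.0},{"dp": [0,0,0],"rot": [0,0,0],"grip": 0.0}])

```text
clock: 36.4
tcp_pos: [0.6319, -0.2228, 0.0058]
orientation: [2.211, 2.218, -0.0]
contact_force: [0.0, 0.1, -0.4]
grip_width: 0.0168
```

Emit:
send_rows(motion=[{"dp": [0,0,0.03],"rot": [0,0,0],"grip": 0.0},{"dp": [0,0,0.05],"rot": [0,0,0],"grip": 0.0},{"dp": [0,0.01,0.05],"rot": [0,0,0],"grip": 0.0},{"dp": [-0.02,0.05,0],"rot": [0,0,0],"grip": 0.0},{"dp": [-0.02,0.05,0],"rot": [0,0,0],"grip": 0.0},{"dp": [-0.02,0.055,0],"rot": [0,0,0],"grip": 0.0},{"dp": [-0.02,0.055,0],"rot": [0,0,0],"grip": 0.0},{"dp": [-0.02,0.05,0],"rot": [0,0,0],"grip": 0.0},{"dp": [0,0,0],"rot": [0,0,0],"grip": 0.0}])

```text
clock: 37.52
tcp_pos: [0.5274, 0.0542, 0.141]
orientation: [2.211, 2.214, 0.005]
contact_force: [-0.5, -0.5, -1.1]
grip_width: 0.0167
```

```bash
python3 st.py
```

```text
t 37.52 p [0.5274 0.0542 0.141 ] yaw 1.572 up [-0.011  0.007  1.   ] q [ 0.41  0.46 -0.8   1.95  0.43  0.89  0.96] g 0.0167 F [-0.5 -0.5 -1.1]
```

Emit:
send_rows(motion=[{"dp": [0,0,-0.05],"rot": [0,0,0],"grip": 0.0},{"dp": [0,0,-0.045],"rot": [0,0,0],"grip": 0.0},{"dp": [0,0,-0.015],"rot": [0,0,0],"grip": 0.0},{"dp": [0,0,-0.006],"rot": [0,0,0],"grip": 0.0},{"dp": [0,0,0],"rot": [0,0,0],"grip": 0.04},{"dp": [0,0,0],"rot": [0,0,0],"grip": 0.04},{"dp": [0,0,0],"rot": [0,0,0],"grip": 0.04},{"dp": [0,0,0.04],"rot": [0,0,0],"grip": 0.04},{"dp": [0,0,0.05],"rot": [0,0,0],"grip": 0.05},{"dp": [0,-0.02,0.05],"rot": [0,0,0],"grip": 0.07}])

```text
clock: 38.78
tcp_pos: [0.5308, 0.0332, 0.1695]
orientation: [2.207, 2.211, 0.011]
contact_force: [1.0, -1.0, -0.5]
grip_width: 0.0665
```

Emit:
send_rows(motion=[{"dp": [-0.01,-0.05,0.02],"rot": [0,0,0],"grip": 0.07},{"dp": [-0.01,-0.055,0.02],"rot": [0,0,0],"grip": 0.07},{"dp": [-0.01,-0.055,0],"rot": [0,0,0],"grip": 0.07},{"dp": [-0.01,-0.055,0],"rot": [0,0,0],"grip": 0.07},{"dp": [-0.01,-0.055,0],"rot": [0,0,0],"grip": 0.07},{"dp": [-0.005,-0.055,0],"rot": [0,0,-0.02],"grip": 0.07},{"dp": [-0.005,-0.055,0],"rot": [0,0,-0.02],"grip": 0.07},{"dp": [0,-0.02,0],"rot": [0,0,0],"grip": 0.07},{"dp": [0,0,0],"rot": [0,0,0],"grip": 0.07}])

```text
clock: 39.9
tcp_pos: [0.4706, -0.3795, 0.223]
orientation: [2.237, 2.152, 0.022]
contact_force: [-0.6, 0.7, -0.2]
grip_width: 0.0702
```

```bash
python3 - <<'E'
from st import *;from h import *
st();g=grab('scene')
cv2.imwrite('pics/e1.png',np.hstack([cv2.resize(g['img'][130:260,230:400,::-1],None,fx=4.6,fy=4.6,interpolation=2)]))
E
```

```text
t 39.9 p [ 0.4706 -0.3795  0.223 ] yaw 1.532 up [-0.036  0.017  0.999] q [ 1.12  0.44 -0.71  1.73  0.32  1.05  1.83] g 0.0702 F [-0.6  0.7 -0.2]
```

View pics/e1.png

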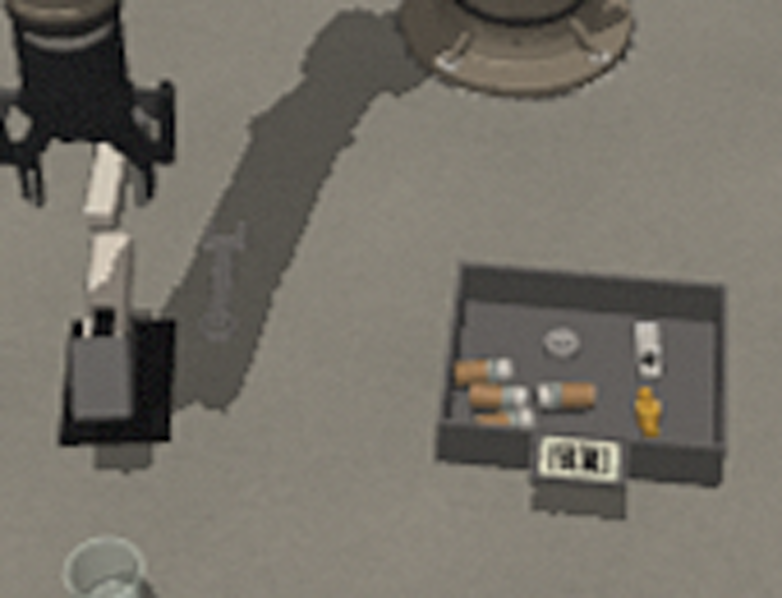

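All seven loose things are in the tray: vials (485,372), (497,395), (567,393) and (505,418), nut (562,342), clamp (648,350), union (648,410). I'll check the whole bench for a plug and confirm the scanner's position.

```bash
python3 - <<'E'
from st import *;from h import *
g=grab('scene');f=grab('top')
q=lambda x,y:(230+x/4.6-.4,130+y/4.6-.4)
for p in [(93,234),(132,234)]: print('handle robot end',ray(g,*q(*p),.106).round(4))
for p in [(72,337),(132,334)]: print('head top edge',ray(g,*q(*p),.106).round(4))
print('foot',[ray(g,*q(*p),.01).round(3) for p in[(60,444),(170,440),(176,320)]])
cv2.imwrite('pics/e2.png',np.vstack([f['img'][60:360,:,::-1],g['img'][70:370,:,::-1]]))
E
```

```text
handle robot end [ 0.3817 -0.3964  0.106 ]
handle robot end [ 0.3838 -0.3644  0.106 ]
head top edge [ 0.4945 -0.408   0.106 ]
head top edge [ 0.4945 -0.3613  0.106 ]
foot [array([ 0.524, -0.428,  0.01 ]), array([ 0.526, -0.34 ,  0.01 ]), array([ 0.395, -0.336,  0.01 ])]
```

View pics/e2.png

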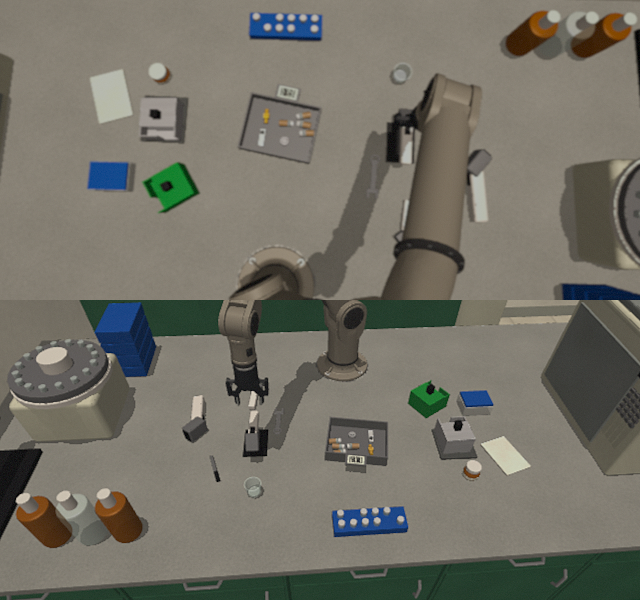

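No plug is visible in either view, so there are three fittings. Scanner origin is at about (0.449, -0.382) with yaw -0.037. I'll grasp it at x = 0.457.

Emit:
send_rows(motion=[{"dp": [-0.014,-0.004,-0.03],"rot": [0.017,0.036,0],"grip": 0.07},{"dp": [0,0,-0.03],"rot": [0,0,0],"grip": 0.07},{"dp": [0,0,-0.02],"rot": [0,0,0],"grip": 0.07},{"dp": [0,0,-0.01],"rot": [0,0,0],"grip": 0.07},{"dp": [0,0,0],"rot": [0,0,0],"grip": 0.07}])

```text
clock: 40.67
tcp_pos: [0.4574, -0.3743, 0.1287]
orientation: [-2.244, -2.191, 0.002]
contact_force: [-0.1, -0.9, 0.7]
grip_width: 0.0701
```

```bash
python3 st.py
```

```text
t 40.67 p [ 0.4574 -0.3743  0.1287] yaw 1.547 up [ 0.005 -0.003  1.   ] q [ 1.08  0.54 -0.66  1.81  0.41  0.93  1.78] g 0.0701 F [-0.1 -0.9  0.7]
```

Emit:
send_rows(motion=[{"dp": [0,-0.008,-0.015],"rot": [0,0,-0.012],"grip": 0.07},{"dp": [0,0,-0.02],"rot": [0,0,0],"grip": 0.07},{"dp": [0,0,-0.01],"rot": [0,0,0],"grip": 0.07},{"dp": [0,0,0],"rot": [0,0,0],"grip": 0.07}])

```text
clock: 41.18
tcp_pos: [0.4579, -0.3836, 0.0816]
orientation: [-2.26, -2.177, 0.002]
contact_force: [0.8, 1.4, 0.6]
grip_width: 0.0704
```

```bash
python3 st.py
```

```text
t 41.17 p [ 0.4579 -0.3836  0.0816] yaw 1.533 up [ 0.003 -0.002  1.   ] q [ 1.06  0.61 -0.62  1.83  0.46  0.85  1.74] g 0.0704 F [0.8 1.4 0.6]
```

Emit:
send_rows(motion=[{"dp": [0,0,-0.006],"rot": [0,0,0],"grip": 0.07},{"dp": [0,0,0],"rot": [0,0,0],"grip": 0.07},{"dp": [0,0,0],"rot": [0,0,0],"grip": 0.0},{"dp": [0,0,0],"rot": [0,0,0],"grip": 0.0},{"dp": [0,0,0],"rot": [0,0,0],"grip": 0.0},{"dp": [0,0,0],"rot": [0,0,0],"grip": 0.0},{"dp": [0,0,0],"rot": [0,0,0],"grip": 0.0}], grip_force=60)

```text
clock: 42.05
tcp_pos: [0.4588, -0.3839, 0.0766]
orientation: [-2.262, -2.179, 0.001]
contact_force: [0.4, -0.4, -1.4]
grip_width: 0.0314
```

```bash
python3 st.py
```

```text
t 42.05 p [ 0.4588 -0.3839  0.0766] yaw 1.533 up [ 0.001 -0.     1.   ] q [ 1.05  0.62 -0.62  1.83  0.47  0.84  1.74] g 0.0314 F [ 0.4 -0.4 -1.4]
```

Emit:
send_rows(motion=[{"dp": [0,0,0.02],"rot": [0,0,0],"grip": 0.0},{"dp": [0,0,0.03],"rot": [0,0,0],"grip": 0.0},{"dp": [0,0,0.04],"rot": [0,0,0],"grip": 0.0},{"dp": [0,0,0.03],"rot": [0,0,0],"grip": 0.0},{"dp": [0,0,0],"rot": [0,0,0],"grip": 0.0}])

```text
clock: 42.68
tcp_pos: [0.4585, -0.383, 0.2044]
orientation: [-2.261, -2.18, 0.0]
contact_force: [0.6, -0.1, -1.6]
grip_width: 0.031
```

```bash
python3 st.py
```

```text
t 42.67 p [ 0.4585 -0.383   0.2044] yaw 1.534 up [ 0.001 -0.     1.   ] q [ 1.12  0.47 -0.7   1.74  0.34  1.06  1.84] g 0.031 F [ 0.6 -0.1 -1.6]
```

```bash
python3 - <<'E'
from h import *
g=grab('scene');f=grab('top')
for n,F,(a,b,c,d) in (('s',g,(220,240,335,375)),('t',f,(140,165,268,310))):
    im=F['img'][a:b,c:d];hsv=cv2.cvtColor(im,cv2.COLOR_RGB2HSV)
    m=(im.min(2)>150).astype(np.uint8);m=cv2.morphologyEx(m,cv2.MORPH_CLOSE,np.ones((5,5)))
    c0=max(cv2.findContours(m,0,2)[0],key=cv2.contourArea);r=cv2.minAreaRect(c0);u,v=r[0][0]+c,r[0][1]+a
    print(n,r,u,v,ray(F,u,v,.05).round(4))
E
```

```text
s ((20.270492553710938, 9.024589538574219), (16.1153621673584, 7.423930644989014), 5.19442892074585) 355.27049255371094 229.02458953857422 [ 0.5972 -0.0175  0.05  ]
t ((19.241178512573242, 12.16470718383789), (18.547555923461914, 10.629592895507812), 12.52880859375) 287.24117851257324 152.1647071838379 [ 0.5978 -0.0155  0.05  ]
```

Emit:
send_rows(motion=[{"dp": [0.002,0.04,0.0],"rot": [0,0,0.08],"grip": 0.0},{"dp": [0.002,0.05,0.0],"rot": [0,0,0.08],"grip": 0.0},{"dp": [0.002,0.05,0.0],"rot": [0,0,0.08],"grip": 0.0},{"dp": [0.002,0.05,0.0],"rot": [0,0,0.08],"grip": 0.0},{"dp": [0.002,0.04,0.0],"rot": [0,0,0.08],"grip": 0.0},{"dp": [0.0,0.03,-0.01],"rot": [0,0,0.08],"grip": 0.0},{"dp": [0.0,0.02,-0.02],"rot": [0,0,0.08],"grip": 0.0},{"dp": [0,0,-0.02],"rot": [0,0,0.07],"grip": 0.0},{"dp": [0,0,-0.01],"rot": [0,0,0],"grip": 0.0},{"dp": [0,0,0],"rot": [0,0,0],"grip": 0.0}])

```text
clock: 44.02
tcp_pos: [0.4562, -0.0925, 0.1285]
orientation: [-1.437, -2.766, 0.012]
contact_force: [-0.2, 0.2, -1.5]
grip_width: 0.0313
```

```bash
python3 st.py
```

```text
t 44.02 p [ 0.4562 -0.0925  0.1285] yaw 2.183 up [ 0.025 -0.004  1.   ] q [ 0.83  0.43 -0.91  2.07  0.44  0.87  1.84] g 0.0313 F [-0.2  0.2 -1.5]
```

Emit:
send_rows(motion=[{"dp": [0.009,-0.005,0.005],"rot": [-0.004,-0.025,0],"grip": 0.0},{"dp": [0.009,-0.005,0.004],"rot": [0,0,0],"grip": 0.0},{"dp": [0,0,0],"rot": [0,0,0],"grip": 0.0}])

```text
clock: 44.4
tcp_pos: [0.4767, -0.1044, 0.1396]
orientation: [1.452, 2.781, 0.002]
contact_force: [-0.6, -0.1, -2.1]
grip_width: 0.0317
```

```bash
cat > scan.py <<'E'
from st import *;from h import *
st();o=get_obs();H=Ro.from_rotvec(o['orientation']).as_matrix()@np.diag([1,-1,-1])
S=H@Ro.from_euler('z',-np.pi/2).as_matrix()
org=o['tcp_pos']-S@[.010,0,.0046];w=org+S@[.09,0,-.012];W=S@Ro.from_euler('y',np.pi/4).as_matrix()
print('label in window',(W.T@(np.array([.5975,-.0165,.05])-w)).round(4))
g=grab('scene');cv2.imwrite('pics/f1.png',cv2.resize(g['img'][120:250,270:420,::-1],None,fx=4.6,fy=4.6,interpolation=2))
E
python3 scan.py
```

```text
t 44.4 p [ 0.4767 -0.1044  0.1396] yaw 2.18 up [-0.004  0.001  1.   ] q [ 0.84  0.43 -0.91  2.04  0.45  0.87  1.86] g 0.0317 F [-0.6 -0.1 -2.1]
label in window [ 0.1008  0.0033 -0.003 ]
```

View pics/f1.png

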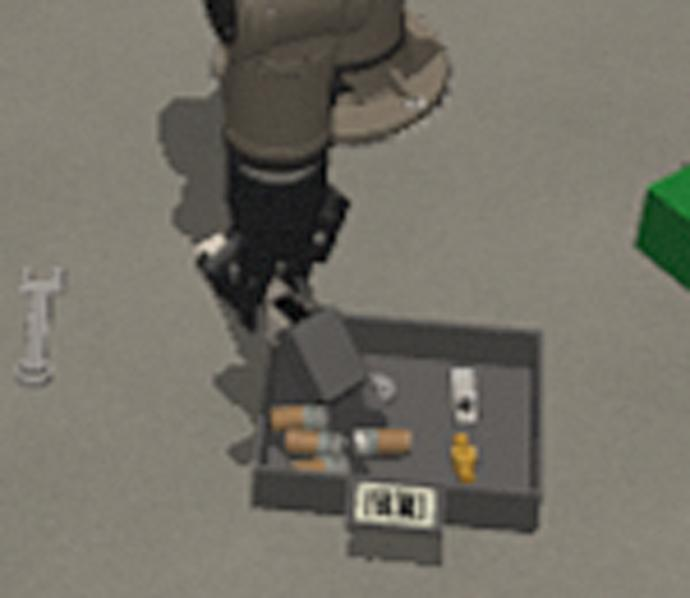

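The picture shows the scanner head at (328,355) aimed at the label at (397,503). The computed offsets are 101 mm along the beam and about 3 mm across it. Holding now.

Emit:
send_rows(motion=[{"dp": [0,0,0],"rot": [0,0,0],"grip": 0.0},{"dp": [0,0,0],"rot": [0,0,0],"grip": 0.0},{"dp": [0,0,0],"rot": [0,0,0],"grip": 0.0},{"dp": [0,0,0],"rot": [0,0,0],"grip": 0.0},{"dp": [0,0,0],"rot": [0,0,0],"grip": 0.0},{"dp": [0,0,0],"rot": [0,0,0],"grip": 0.0},{"dp": [0,0,0],"rot": [0,0,0],"grip": 0.0},{"dp": [0,0,0],"rot": [0,0,0],"grip": 0.0},{"dp": [0,0,0],"rot": [0,0,0],"grip": 0.0},{"dp": [0,0,0],"rot": [0,0,0],"grip": 0.0},{"dp": [0,0,0],"rot": [0,0,0],"grip": 0.0},{"dp": [0,0,0],"rot": [0,0,0],"grip": 0.0},{"dp": [0,0,0],"rot": [0,0,0],"grip": 0.0},{"dp": [0,0,0],"rot": [0,0,0],"grip": 0.0},{"dp": [0,0,0],"rot": [0,0,0],"grip": 0.0},{"dp": [0,0,0],"rot": [0,0,0],"grip": 0.0}])

```text
clock: 46.45
tcp_pos: [0.4755, -0.1039, 0.1392]
orientation: [1.451, 2.783, 0.001]
contact_force: [0.6, -0.7, -2.1]
grip_width: 0.031
```

```bash
cat >> scan.py <<'E'
for X in ([.05,-.023,.034],[.05,.023,.034],[.09,-.023,.005],[.09,.023,.005],[-.075,0,.034]):
    u,v=proj(g,org+S@X);print(X,((u-270)*4.6).round(),((v-120)*4.6).round())
E
python3 scan.py
```

```text
t 46.45 p [ 0.4755 -0.1039  0.1392] yaw 2.18 up [-0.003  0.001  1.   ] q [ 0.84  0.43 -0.91  2.04  0.45  0.87  1.86] g 0.031 F [ 0.6 -0.7 -2.1]
label in window [ 0.1009  0.002  -0.0021]
[0.05, -0.023, 0.034] 283.0 332.0
[0.05, 0.023, 0.034] 328.0 305.0
[0.09, -0.023, 0.005] 315.0 388.0
[0.09, 0.023, 0.005] 361.0 360.0
[-0.075, 0, 0.034] 204.0 230.0
```

The predicted head corners and handle end match the picture, so the aim is good. I'll return the scanner to its rest.

Emit:
send_rows(motion=[{"dp": [0,-0.01,0.04],"rot": [0,0,0],"grip": 0.0},{"dp": [0,-0.03,0.03],"rot": [0,0,-0.08],"grip": 0.0},{"dp": [-0.002,-0.04,0.0],"rot": [0,0,-0.08],"grip": 0.0},{"dp": [-0.002,-0.05,0.0],"rot": [0,0,-0.08],"grip": 0.0},{"dp": [-0.002,-0.05,0.0],"rot": [0,0,-0.08],"grip": 0.0},{"dp": [-0.002,-0.04,0.0],"rot": [0,0,-0.08],"grip": 0.0},{"dp": [-0.002,-0.03,0],"rot": [0,0,-0.08],"grip": 0.0},{"dp": [-0.002,-0.02,0],"rot": [0,0,-0.08],"grip": 0.0},{"dp": [0,0,0],"rot": [0,0,-0.08],"grip": 0.0},{"dp": [0,0,0],"rot": [0,0,0],"grip": 0.0}])

```text
clock: 47.75
tcp_pos: [0.4611, -0.3827, 0.2112]
orientation: [2.272, 2.164, -0.0]
contact_force: [1.3, -0.1, -0.6]
grip_width: 0.0313
```

```bash
python3 st.py
```

```text
t 47.75 p [ 0.4611 -0.3827  0.2112] yaw 1.522 up [-0.002  0.003  1.   ] q [ 1.12  0.46 -0.71  1.73  0.34  1.07  1.82] g 0.0313 F [ 1.3 -0.1 -0.6]
```

Emit:
send_rows(motion=[{"dp": [-0.002,-0.001,-0.03],"rot": [0,0,0.011],"grip": 0.0},{"dp": [0,0,-0.04],"rot": [0,0,0],"grip": 0.0},{"dp": [0,0,-0.03],"rot": [0,0,0],"grip": 0.0},{"dp": [0,0,-0.015],"rot": [0,0,0],"grip": 0.0},{"dp": [0,0,0],"rot": [0,0,0],"grip": 0.0}])

```text
clock: 48.38
tcp_pos: [0.4603, -0.3827, 0.0944]
orientation: [2.247, 2.187, 0.001]
contact_force: [0.0, 0.1, -2.0]
grip_width: 0.0308
```

```bash
python3 st.py
```

```text
t 48.38 p [ 0.4603 -0.3827  0.0944] yaw 1.544 up [-0.005  0.004  1.   ] q [ 1.07  0.59 -0.64  1.83  0.46  0.87  1.75] g 0.0308 F [ 0.   0.1 -2. ]
```

Emit:
send_rows(motion=[{"dp": [-0.001,-0.001,-0.008],"rot": [0.004,0.005,-0.01],"grip": 0.0},{"dp": [0,0,-0.005],"rot": [0,0,0],"grip": 0.0},{"dp": [0,0,-0.003],"rot": [0,0,0],"grip": 0.0},{"dp": [0,0,0],"rot": [0,0,0],"grip": 0.0}])

```text
clock: 48.88
tcp_pos: [0.4612, -0.3849, 0.0805]
orientation: [2.259, 2.176, 0.0]
contact_force: [0.6, -0.9, -2.0]
grip_width: 0.0313
```

```bash
python3 st.py
```

```text
t 48.88 p [ 0.4612 -0.3849  0.0805] yaw 1.533 up [-0.003  0.003  1.   ] q [ 1.06  0.61 -0.63  1.83  0.47  0.85  1.73] g 0.0313 F [ 0.6 -0.9 -2. ]
```

Emit:
send_rows(motion=[{"dp": [-0.002,0.001,-0.002],"rot": [0,0,0],"grip": 0.0},{"dp": [0,0,-0.002],"rot": [0,0,0],"grip": 0.0},{"dp": [0,0,-0.001],"rot": [0,0,0],"grip": 0.0},{"dp": [0,0,0],"rot": [0,0,0],"grip": 0.0}])

```text
clock: 49.38
tcp_pos: [0.4594, -0.3841, 0.0768]
orientation: [2.259, 2.175, -0.001]
contact_force: [-1.1, -0.5, -2.1]
grip_width: 0.031
```

```bash
python3 st.py
```

```text
t 49.38 p [ 0.4594 -0.3841  0.0768] yaw 1.533 up [-0.004  0.004  1.   ] q [ 1.06  0.62 -0.63  1.84  0.48  0.84  1.73] g 0.031 F [-1.1 -0.5 -2.1]
```

Emit:
send_rows(motion=[{"dp": [0,0,-0.001],"rot": [0,0,0],"grip": 0.0},{"dp": [0,0,0],"rot": [0,0,0],"grip": 0.07},{"dp": [0,0,0],"rot": [0,0,0],"grip": 0.07},{"dp": [0,0,0],"rot": [0,0,0],"grip": 0.07},{"dp": [0,0,0],"rot": [0,0,0],"grip": 0.07},{"dp": [0,0,0.03],"rot": [0,0,0],"grip": 0.07},{"dp": [0,0,0.05],"rot": [0,0,0],"grip": 0.07},{"dp": [0,0,0.05],"rot": [0,0,0],"grip": 0.07},{"dp": [-0.02,0.05,0.03],"rot": [0,0,0],"grip": 0.07},{"dp": [-0.02,0.06,0],"rot": [0,0,0],"grip": 0.07},{"dp": [0,0.06,0],"rot": [0,0,0],"grip": 0.07},{"dp": [0,0.05,0],"rot": [0,0,0],"grip": 0.07},{"dp": [0,0,0],"rot": [0,0,0],"grip": 0.07}])

```text
clock: 51.0
tcp_pos: [0.4181, -0.1583, 0.241]
orientation: [2.256, 2.171, 0.001]
contact_force: [0.1, -0.4, 0.4]
grip_width: 0.0698
```

```bash
python3 - <<'E'
from st import *;from h import *
st();g=grab('scene');f=grab('top')
a=cv2.resize(g['img'][150:250,225:405,::-1],None,fx=2.2,fy=2.8,interpolation=2);b=cv2.resize(f['img'][120:300,130:425,::-1],(396,280),interpolation=2);
c=cv2.resize(f['img'][160:240,380:430,::-1],(400,300),interpolation=2);d=cv2.resize(g['img'][140:240,400:500,::-1],(392,300),interpolation=2)
cv2.imwrite('pics/g1.png',np.vstack([np.hstack([a,b]),np.hstack([c,d])]))
E
```

```text
t 51.0 p [ 0.4181 -0.1583  0.241 ] yaw 1.532 up [-0.008  0.007  1.   ] q [ 1.04  0.17 -0.88  2.02  0.16  1.01  1.61] g 0.0698 F [ 0.1 -0.4  0.4]
```

View pics/g1.png

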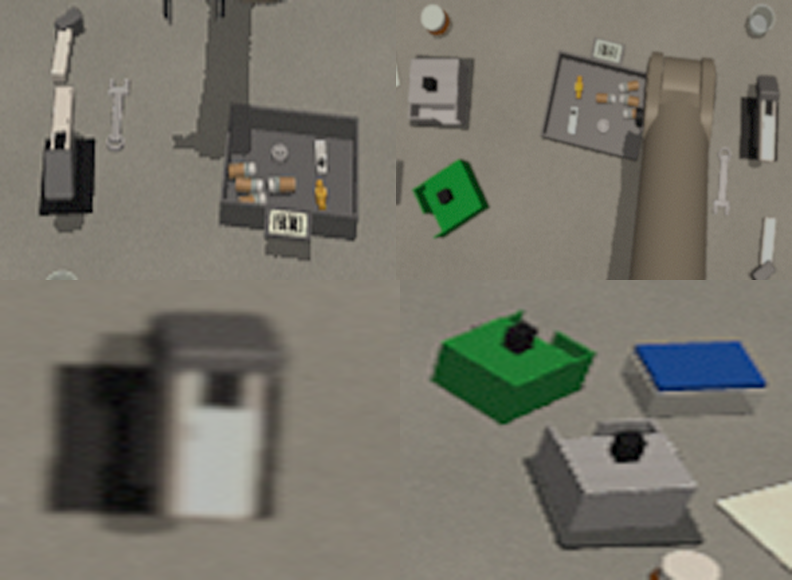

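Everything looks in place: four vials, nut, clamp and union in the tray, the scanner lying on its rest, and the hopper on its dock. I'll run one numeric comparison with the first picture, then hand in.

```bash
python3 - <<'E'
from h import *;from bench import hand_in
a=cv2.imread('pics/top0.png');b=grab('top')['img'][:,:,::-1]
for n,(r0,r1,c0,c1) in {'scanner':(165,230,384,420),'hopper':(150,210,130,190)}.items():
    A=np.float32(cv2.cvtColor(a[r0:r1,c0:c1],6));B=np.float32(cv2.cvtColor(np.ascontiguousarray(b[r0:r1,c0:c1]),6))
    print(n,'shift px',cv2.phaseCorrelate(A,B),'diff',np.abs(A-B).mean())
hand_in()
E
```

```text
scanner shift px ((0.16279126654605136, -0.150562799952354), 1.0156717683062142) diff 3.7350428
hopper shift px ((-0.23888580182556396, -0.2701698757773947), 0.9889366841316223) diff 3.4088888
the job is handed in; nothing more can be done
```

The job is done and handed in, at about 51 s of the 210 s allowed. `hand_in()` gives no verdict, so these are my own checks:

- **Vials:** It took two tippings, and all four vials are in the tray. The heft read about 3.0 N after the first, meaning about two vials were left. After the second it read 2.10 N, against 2.16 N empty. The full heft before tipping read about 4.2 N, about 0.5 N more than the 3.7 N that four vials should give, and I did not look into why.
- **Fittings:** The clamp bar, cap nut and union are in the tray. No plug was visible in any view, so I took it as absent.
- **Scan:** I held the scanner on the label for about 2 s. By my calculation the label was 101 mm along the beam and about 2 mm off centre, and the predicted head corners matched the picture.
- **Final positions:** Compared with the first picture, the scanner and hopper sit within about 0.4 pixel (about 1 mm) of where they started. The gripper is clear of everything. The spanner, jar and beaker look undisturbed in the last picture; the pen was not in it, but I never worked near it.

No check failed.

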